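Restock the table caddy

TASK

Restock the little table caddy with the two tea-light glasses that stand on the black tablecloth, one in each of its two low wire pockets, and with the pepper mill in its tall wire pocket, everything upright and right down on the board. The mill lies on its sloping rest: first stand it up on its foot on the tablecloth and let go of it, then take it up again and put it into its pocket. Set things down rather than letting them fall, do not tip a glass over, and leave the bowls of jam and olives where they are.

Things in the scene. Friction and masses are not known exactly. Their poses are not given: they have to be found in the camera images.
- caddy: Fixed table caddy: light oak board 88 x 256 x 12 mm with three round pockets of 5 mm steel wire in a row along its long (y) axis, 85 mm apart. Origin: centre of its underside. Low pockets (middle and -y end): one ring, 63 mm inside, wire centre 22 mm above the board. Tall pocket (+y end): rings 60 mm inside at 22 and 50 mm. Thin posts stand just outside the rings. The board is the floor.
- pocket_a (a point): Centre of the low pocket at the caddy's -y end, on the board's top (floor of the pocket); axes as the caddy.
- pocket_b (a point): Centre of the low pocket in the caddy's middle, on the board's top; axes as the caddy.
- pocket_mill (a point): Centre of the tall pocket at the caddy's +y end, on the board's top; axes as the caddy.
- glass_a: A clear tea-light glass standing on the tablecloth in front of the robot, 64 mm high, a rounded square in plan with its flat sides across its own x and y axes: 59 mm wide at the rim, tapering to 43 mm at the foot (68 mm across the rim's corners). Origin: centre of its underside, z up. 0.16 kg. Either glass may go into either low pocket.
- glass_b: The other tea-light glass, the same shape and size; origin: centre of its underside.
- pepper_mill: Dark wooden pepper mill, 155 mm long, 53 mm across the body at its foot; its z axis runs from the centre of the foot (origin) to the head. The body tapers from 53 mm across near the foot to 45 mm at 91 mm; the head is 46 mm across from 98 to 104 mm up, then narrows to 37 mm at 135 mm. 0.24 kg. It starts on the rest, its axis climbing at 40 degrees from the horizontal toward the head.
- rest: Mid-brown wooden sloping rest, fixed, base 75 x 165 x 10 mm; origin: centre of its underside. The mill lies above its y axis, climbing at 40 degrees toward +y, its foot's centre at about [0, -0.062, 0.040] against a stop. Two V saddles hold it, from 4 to 28 and from 68 to 86 mm along its axis from the foot; they reach 28 mm to either side, below the mill's axis. The head overhangs freely.
- bowl_jam: White bowl of red jam, 141 mm across, 64 mm high, on the tablecloth at the front right; origin: centre of its underside. Leave alone.
- bowl_olives: White bowl of dark olives with a spoon, 144 x 154 mm, 81 mm high, at the front left; origin: centre of its underside. Leave alone.
Mind the look-alikes: they are no part of the job. What is shaped like the glass_b but orange is not meant. What is shaped like the glass_a but turquoise is not meant.

How it is judged (in metres and radians):
On the way:
1. the pepper mill stands upright on its foot on the tablecloth, let go (angle between pepper_mill's own z axis and vertical below 0.08 rad and height (world z) of pepper_mill between -0.004 and 0.006 m and contact force between the fingers and pepper_mill below 0.05 N and linear speed of pepper_mill below 0.05 m/s), for 0.2 s.
At the end, for the whole second after the job is handed in: One glass stands in each low pocket and the mill in the tall pocket: each within 10 mm of the pocket's centre sideways, its underside within 4 mm of the board's top, within 0.1 rad of upright, and at rest (under 0.03 m/s) ((((horizontal distance between glass_a and pocket_a below 0.01 m and z of glass_a in the frame of pocket_a between -0.004 and 0.004 m) and (horizontal distance between glass_b and pocket_b below 0.01 m and z of glass_b in the frame of pocket_b between -0.004 and 0.004 m)) or ((horizontal distance between glass_a and pocket_b below 0.01 m and z of glass_a in the frame of pocket_b between -0.004 and 0.004 m) and (horizontal distance between glass_b and pocket_a below 0.01 m and z of glass_b in the frame of pocket_a between -0.004 and 0.004 m))) and horizontal distance between pepper_mill and pocket_mill below 0.01 m and z of pepper_mill in the frame of pocket_mill between -0.004 and 0.004 m and angle between each of glass_a, glass_b, pepper_mill's own z axis and vertical below 0.1 rad and linear speed of each of glass_a, glass_b, pepper_mill below 0.03 m/s); the robot touches nothing.
It fails at once if a glass or the mill falls freely (faster than 0.65 m/s, about 2 cm of fall, out of the fingers) ((linear speed of glass_a above 0.65 m/s and contact force between the fingers and glass_a below 0.05 N) or (linear speed of glass_b above 0.65 m/s and contact force between the fingers and glass_b below 0.05 N) or (linear speed of pepper_mill above 0.65 m/s and contact force between the fingers and pepper_mill below 0.05 N)).
It fails at once if a glass is tipped over (more than 0.9 rad) (angle between any of glass_a, glass_b's own z axis and vertical above 0.9 rad).
It fails at once if a bowl is moved more than 30 mm (distance of any of bowl_jam, bowl_olives from where it was at the start of the episode above 0.03 m).
It also fails if it takes over 72 s, if anything falls off the work surface, if the arm or the gripper's body presses on something with over 40 N, if the wrist force passes 120 N, or if a joint passes its speed limit or range.

ROBOT

A 7-joint arm with a two-finger parallel gripper is mounted at the origin on a cart in front of the work surface, level with it; the furniture and walls round the work are solid. World frame = base frame: x ahead of the robot, y to its left, z up, the work surface at z = 0. Lengths are in m, angles in degrees, forces in N, time in s.
With the tool pointing down it reaches from about 0.425 to 0.875 m from the base axis. Payload 4.7 kg.
Tool frame: the origin (TCP) lies midway between the tips of the shut fingers; the grasp point (between the pads) lies 19 mm behind it; y points along the fingers, x is the direction in which the jaws open and shut, and the axes are right-handed (so a half turn about y gives the same grasp; the last joint's range is limited). The gripper opens to 87 mm and grips with 3 to 60 N. Pads are 19 mm wide; open, the fingers measure 117 mm over their backs; the gripper's body (75 mm by 190 mm) begins 51 mm behind the grasp point.
Start: joints at [-66.171, 18.392, -4.016, 83.108, 1.295, 78.541, -3.26], TCP at [0.254, 0.598, 0.223] pointing down, gripper open.
Joint ranges: [-163.93, 163.93], [-17.29, 119.83], [-79.2, 71.16], [3.27, 140.29], [-89.18, 269.18], [5.43, 117.66], [-154.24, 154.24]. Speed limits (degrees/s): [147.25, 147.25, 180, 180, 180, 180, 180].

INTERFACE

Orientations are given as [roll, pitch, yaw] about the fixed x, y, z axes, in that order (R = Rz(yaw) Ry(pitch) Rx(roll)).
In Python, from cell import env gives the robot as it stands.
- The arm moves only by the tool carry_out, never from a script. Its argument "targets" is a list of rows, each a list of 2 entries, a list of its own where there are three numbers: the shift along the tool's x, y, z in mm, then the turn, a rotation vector about the tool's x, y, z in degrees. A call has 1 to 12 rows; each row shifts and turns the commanded pose from where the row before left it, along the tool's axes as they then stand; what a row does not reach is not made up. A row lasts 1/10 s, in which the tool goes at most 50 mm and 8.59 degrees, less where a joint would pass 70% of its speed; a pose out of reach is approached as far as the arm can. A call with a gripper value outside its range is refused whole. "jaw" is the opening, from 0 (shut) to 1 (fully open), set as the call begins (left out, the last holds). The fingers move at their own pace and stop on an object; "squeeze" is the grip in N (left out, the last holds). Time passes only in rows, so rows that do not move let the fingers close. It gives the time, the measured TCP pose, the force and the opening at its end, in the units of the state.
- env.get_obs(): the state, without advancing time (a new reading comes with each control period).
- env.read_camera(name): name is "scene" or "top" or "wrist"; returns the picture (400x640x3 uint8, red, green, blue); there is no depth.
- env.get_calibration(name): a dict with "fx", "fy", "cx", "cy" (pixels), "R" (3x3) and "t" (3): a world point X has camera coordinates R X + t; the wrist camera has in their place "hand_eye" (4x4, takes a point from camera to tool coordinates, whose origin is the TCP and whose axes are the tool frame's). Camera axes: x right, y down, z forward; pixel columns grow to the right and rows downward; lengths in m; the calibration is good to about 2 mm. A picture is of the moment at which its call begins: read the wrist's pose just before it. get_calibration takes no time and is no camera call.
- env.sign_off(): hands the job in, once; it reports no verdict.
Trained networks look in the newest picture that a camera, given by its name, has taken for a name from the list of things; names that differ only in an ending like _2 or _b are one class to them, and where a whole thing is asked for, a point or a joint stands for the part that bears it (a point fixed in the world has none). Each returns a list of dicts, best first, with "p" (0 to 1); they miss things now and then, are a little off and sometimes report something else, mostly with a low value. They report only what shows in the picture. A call takes as long as a camera call. They do not tell look-alikes from the thing itself.
- env.outline_of(camera, label): "mask" (400x640 bool, what is visible of it) and "xy" ([column, row] in pixels, amid what is visible of it).
The state is a dict: "time_s": time; "qpos": joint angles; "joint_velocities": joint speeds; "effort": joint torques, N m; "tool_pos": TCP position; "tool_rot": TCP orientation; "force": force on the tool from outside, world axes, zero at the start; "wrist_torque": the same for the moment, N m; "grip_width": finger opening in m.
Only numpy, scipy, OpenCV 4.12 (cv2) and the standard library are available. Lean on these libraries where they do the work, as an engineer would, in place of code of your own. Each camera call takes 0.05 s, during which the arm holds its last target.

## Working session

There is one attempt and no reset: what is moved stays moved. The work goes in short steps, Python scripts to look and compute and a tool call to move; the robot and the scene stay as the last step left them, time stands still between calls to the robot, and variables do not carry over. Pictures are saved under pics/ and viewed, and the job is handed in when it is done.

Besides the shell and the picture viewer there is one more tool, called as name(argument=value, ...), one argument or row to a line, values as JSON. carry_out: Moves the arm, as the interface text tells. Its arguments: {"type":"object","properties":{"targets":{"type":"array","items":{"type":"array"}},"jaw":{"type":"number"},"squeeze":{"type":"number"}},"required":["targets"]}

```bash
ls; mkdir -p pics
python3 - <<'E'
from cell import env
import cv2,numpy as np
o=env.get_obs(); print({k:np.round(v,4) for k,v in o.items()})
for n in ["scene","top","wrist"]:
    im=env.read_camera(n); cv2.imwrite(f"pics/{n}0.png",im[:,:,::-1])
    print(n,env.get_calibration(n))
E
```

```text
pics
{'time_s': np.float64(0.0), 'qpos': array([-66.169 ,  18.439 ,  -4.013 ,  83.1758,   1.2956,  78.5395,
        -3.2627]), 'joint_velocities': array([ 0.0002, -0.0603, -0.0754,  0.0431,  0.1445, -0.0698, -0.0536]), 'effort': array([ 7.00000e-04, -4.91294e+01, -4.03400e-01, -3.12521e+01,
       -6.36000e-02,  4.40000e-02,  2.00000e-04]), 'tool_pos': array([0.2541, 0.5977, 0.2215]), 'tool_rot': array([-90.0071,   0.1089,  66.9738]), 'force': array([-0.2429,  0.0907, -0.4285]), 'wrist_torque': array([-0.0342, -0.0333,  0.0095]), 'grip_width': np.float64(0.087)}
scene {'fx': 465.593972467314, 'fy': 465.593972467314, 'cx': 310.6895011055447, 'cy': 198.62635166742157, 'R': array([[ 0.6454772 , -0.76372451, -0.00916819],
       [-0.55269033, -0.45876521, -0.69574987],
       [ 0.52715518,  0.45415785, -0.71822564]]), 't': array([-0.31095554,  0.27997681,  1.57830838])}
top {'fx': 478.95714533797496, 'fy': 478.95714533797496, 'cx': 314.76850621098436, 'cy': 205.37035380294975, 'R': array([[-0.02215582, -0.99969483, -0.01092568],
       [-0.98259768,  0.02379021, -0.1842168 ],
       [ 0.18442051,  0.00665407, -0.98282491]]), 't': array([-0.01886497,  0.45129124,  1.54513485])}
wrist {'fx': 311.42609493325205, 'fy': 311.42609493325205, 'cx': 318.4236412053723, 'cy': 200.67915844727062, 'hand_eye': array([[ 9.99999698e-01, -7.66115254e-04, -1.26945195e-04,
        -7.40431510e-04],
       [-9.36685848e-05, -2.81274441e-01,  9.59627365e-01,
        -1.63110905e-01],
       [-7.70891601e-04, -9.59627064e-01, -2.81274428e-01,
         7.82251573e-02],
       [ 0.00000000e+00,  0.00000000e+00,  0.00000000e+00,
         1.00000000e+00]])}
```

View pics/scene0.png

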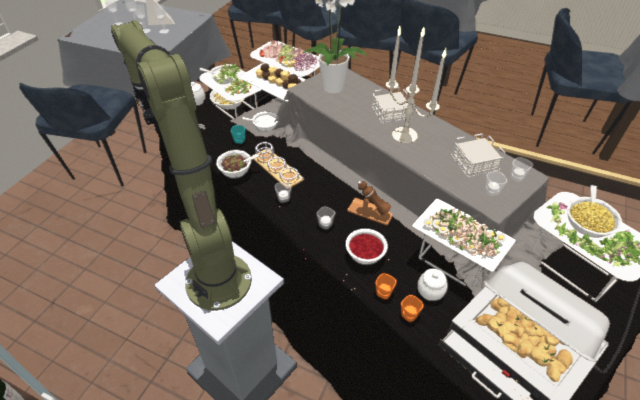

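View pics/top0.png

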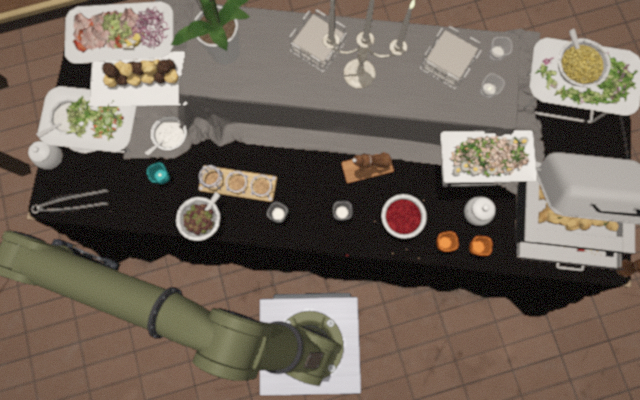

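View pics/wrist0.png

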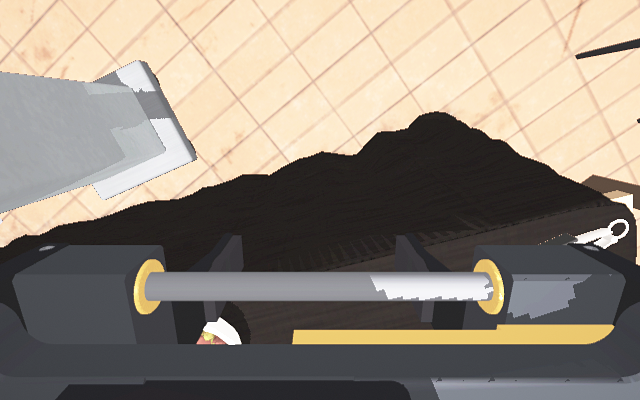

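```bash
cat > h.py <<'E'
from cell import env
import cv2,numpy as np
from scipy.spatial.transform import Rotation as Rn
from scipy.optimize import least_squares
def cam(n,obs=None):
    c=env.get_calibration(n); K=np.array([[c['fx'],0,c['cx']],[0,c['fy'],c['cy']],[0,0,1]])
    if 'R' in c: return K,np.array(c['R']),np.array(c['t'])
    o=obs; Rt=Rn.from_euler('xyz',o['tool_rot'],degrees=True).as_matrix()
    T=np.eye(4);T[:3,:3]=Rt;T[:3,3]=o['tool_pos']
    M=np.linalg.inv(T@np.array(c['hand_eye'])); return K,M[:3,:3],M[:3,3]
def proj(C,X):
    K,R,t=C; p=(np.atleast_2d(X)@R.T+t)@K.T; return p[:,:2]/p[:,2:]
def back(C,uv,z):
    K,R,t=C; d=R.T@np.linalg.inv(K)@np.array([uv[0],uv[1],1.]); o=-R.T@t
    return o+d*(z-o[2])/d[2]
def snap(n,name):
    o=env.get_obs(); im=env.read_camera(n); cv2.imwrite(f"pics/{name}.png",im[:,:,::-1]); return o,im
E
python3 - <<'E'
from h import *
for n in ["top","scene"]:
    C=cam(n); im=cv2.imread(f"pics/{n}0.png")
    for l,z in [("glass_a",0.03),("caddy",0.012),("pepper_mill",0.08),("rest",0.01),("bowl_jam",0.03),("bowl_olives",0.03)]:
        for r in env.outline_of(n,l)[:4]:
            m=r['mask']; print(n,l,round(r['p'],2),np.round(r['xy'],1),m.sum(),np.round(back(C,r['xy'],z),3))
im=cv2.imread("pics/top0.png"); cv2.imwrite("pics/topc.png",cv2.resize(im[140:240,190:410],None,fx=3.6,fy=3.6,interpolation=cv2.INTER_CUBIC))
im=cv2.imread("pics/scene0.png"); cv2.imwrite("pics/scenec.png",cv2.resize(im[130:240,235:405],None,fx=4.6,fy=4.6,interpolation=cv2.INTER_CUBIC))
E
```

```text
top glass_a 0.85 [155.9 173.1] 291 [0.577 0.507 0.03 ]
top glass_a 0.72 [478.6 245.8] 368 [ 0.305 -0.563  0.03 ]
top glass_a 0.67 [339.7 210.7] 297 [ 0.433 -0.112  0.03 ]
top glass_a 0.64 [279.5 208.8] 287 [0.444 0.089 0.03 ]
top caddy 0.67 [237.5 182.4] 1914 [0.542 0.233 0.012]
top pepper_mill 0.73 [401.8 215. ] 1520 [ 0.405 -0.309  0.08 ]
top pepper_mill 0.69 [234.3 185.1] 1951 [0.517 0.232 0.08 ]
top pepper_mill 0.6 [374.6 160.9] 473 [ 0.587 -0.229  0.08 ]
top rest 0.66 [362.4 173.4] 640 [ 0.564 -0.194  0.01 ]
top rest 0.21 [235.3 183.2] 1934 [0.54  0.241 0.01 ]
top bowl_jam 0.56 [404.3 212. ] 1413 [ 0.423 -0.326  0.03 ]
top bowl_olives 0.92 [199.1 217. ] 1391 [0.423 0.357 0.03 ]
scene glass_a 0.86 [406.8 305.2] 408 [ 0.31  -0.544  0.03 ]
scene glass_a 0.84 [324.5 215.9] 294 [ 0.439 -0.104  0.03 ]
scene glass_a 0.79 [384.8 287.4] 382 [ 0.321 -0.453  0.03 ]
scene glass_a 0.71 [272.1 167.7] 870 [0.508 0.232 0.03 ]
scene caddy 0.81 [277.1 164.6] 893 [0.55  0.244 0.012]
scene pepper_mill 0.76 [377.2 200.6] 413 [ 0.587 -0.234  0.08 ]
scene rest 0.93 [370.1 210. ] 586 [ 0.588 -0.209  0.01 ]
scene bowl_jam 0.9 [365.2 246. ] 1094 [ 0.42  -0.304  0.03 ]
scene bowl_olives 0.89 [234.1 161. ] 705 [0.437 0.384 0.03 ]
```

View pics/topc.png

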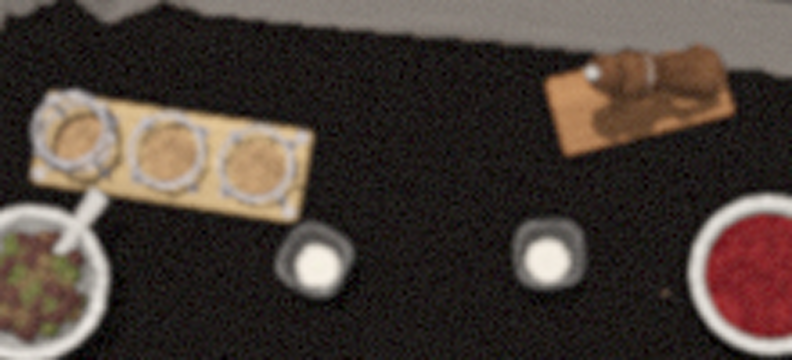

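View pics/scenec.png

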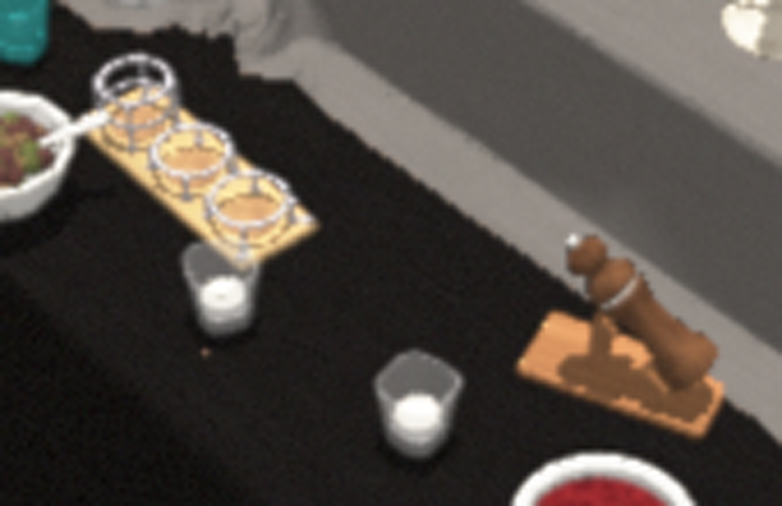

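```bash
cat >> h.py <<'E'
def pose():
    o=env.get_obs(); return np.array(o['tool_pos']),Rn.from_euler('xyz',o['tool_rot'],degrees=True),o
def Rdown(psi,tilt=0):
    # tool down with x at azimuth psi; tilt>0 swings the approach toward tool z (tool z rises)
    return Rn.from_euler('xyz',[-90+tilt,0,psi],degrees=True)
def plan(p,R,n=None,rnd=0,start=None):
    p0,R0,_=pose() if start is None else (*start,None)
    p=np.array(p); rv=(R0.inv()*R).as_rotvec(degrees=True)
    need=max(np.linalg.norm(p-p0)/0.049,np.linalg.norm(rv)/8.5); n=n or int(np.ceil(need))
    pc,Rc=p0.copy(),R0; rows=[]
    for i in range(n):
        tgt=p0+(p-p0)*(i+1)/n; d=np.round(Rc.inv().apply(tgt-pc)*1000,rnd)
        w=np.round((Rc.inv()*R).as_rotvec(degrees=True)/(n-i),1)
        pc=pc+Rc.apply(d/1000); Rc=Rc*Rn.from_rotvec(w,degrees=True)
        rows.append([[float(a)+0. for a in d],[float(a)+0. for a in w]])
    print("rows",n,"need",round(need,1),"end",np.round(pc,4),np.round(Rc.as_euler('xyz',degrees=True),1))
    for k in range(0,n,12): print(str(rows[k:k+12]).replace('.0,',',').replace('.0]',']').replace(' ','').replace('-0,','0,'))
    return pc,Rc
E
python3 - <<'E'
from h import *
plan([0.6,0.05,0.26],Rdown(90))
E
```

```text
rows 14 need 13.3 end [0.6    0.0505 0.2596] [-90.  -0.  90.]
[[[-26,-3,-38],[0,-1.6,0]],[[-28,-2,-37],[0,-1.6,0]],[[-28,-3,-37],[0,-1.7,0]],[[-30,-3,-35],[0,-1.6,0]],[[-30,-2,-35],[0,-1.7,0]],[[-32,-3,-34],[0,-1.6,0]],[[-32,-3,-33],[0,-1.7,0]],[[-34,-2,-32],[0,-1.6,0]],[[-34,-3,-31],[0,-1.7,0]],[[-35,-3,-30],[0,-1.6,0]],[[-36,-2,-29],[0,-1.7,0]],[[-37,-3,-28],[0,-1.6,0]]]
[[[-38,-3,-27],[0,-1.7,0]],[[-38,-2,-26],[0,-1.6,0]]]
```

carry_out(
  targets=[
    [[-26,-3,-38],[0,-1.6,0]],
    [[-28,-2,-37],[0,-1.6,0]],
    [[-28,-3,-37],[0,-1.7,0]],
    [[-30,-3,-35],[0,-1.6,0]],
    [[-30,-2,-35],[0,-1.7,0]],
    [[-32,-3,-34],[0,-1.6,0]],
    [[-32,-3,-33],[0,-1.7,0]],
    [[-34,-2,-32],[0,-1.6,0]],
    [[-34,-3,-31],[0,-1.7,0]],
    [[-35,-3,-30],[0,-1.6,0]],
    [[-36,-2,-29],[0,-1.7,0]],
    [[-37,-3,-28],[0,-1.6,0]],
  ],
)

```text
time_s: 1.95
tool_pos: [0.551, 0.1271, 0.255]
tool_rot: [-90.0, -0.0, 86.8]
force: [0.2, 0.2, -0.2]
grip_width: 0.0865
```

carry_out(
  targets=[
    [[-38,-3,-27],[0,-1.7,0]],
    [[-38,-2,-26],[0,-1.6,0]],
    [[0,0,0],[0,0,0]],
    [[0,0,0],[0,0,0]],
  ],
)

```text
time_s: 2.35
tool_pos: [0.6003, 0.0492, 0.2595]
tool_rot: [-90.0, -0.0, 89.8]
force: [0.3, 1.1, -0.2]
grip_width: 0.0871
```

Run:
```python
from h import *
o,im=snap("wrist","w1"); np.save("w1.npy",{k:np.array(v) for k,v in o.items()},allow_pickle=True)
print(np.round(o['tool_pos'],4),np.round(o['tool_rot'],2),np.round(o['qpos'],1),o['time_s'])
```

```text
[0.6003 0.0492 0.2595] [-89.99  -0.    89.8 ] [-25.3  11.9  21.3  87.9  -4.3  81.   86.1] 2.35
```

View pics/w1.png

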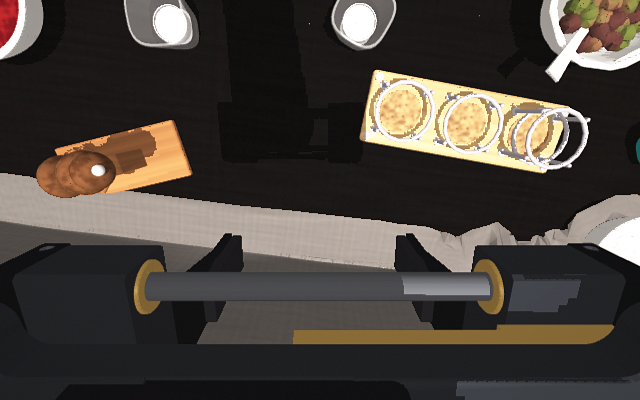

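Run:
```python
from h import *
im=cv2.imread("pics/w1.png")
cv2.imwrite("pics/w1a.png",cv2.resize(im[60:185,350:600],None,fx=3.2,fy=3.2,interpolation=cv2.INTER_CUBIC))
cv2.imwrite("pics/w1b.png",cv2.resize(im[110:210,30:200],None,fx=4.5,fy=4.5,interpolation=cv2.INTER_CUBIC))
cv2.imwrite("pics/w1c.png",cv2.resize(im[0:60,110:410],None,fx=2.6,fy=2.6,interpolation=cv2.INTER_CUBIC))
```

```text
(no output)
```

View pics/w1a.png

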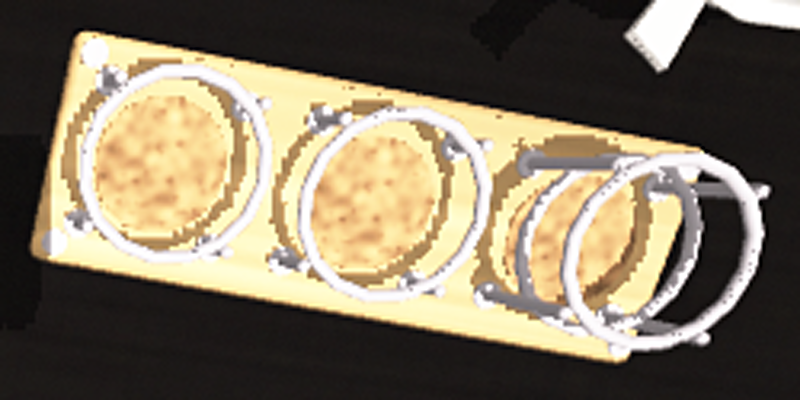

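View pics/w1b.png

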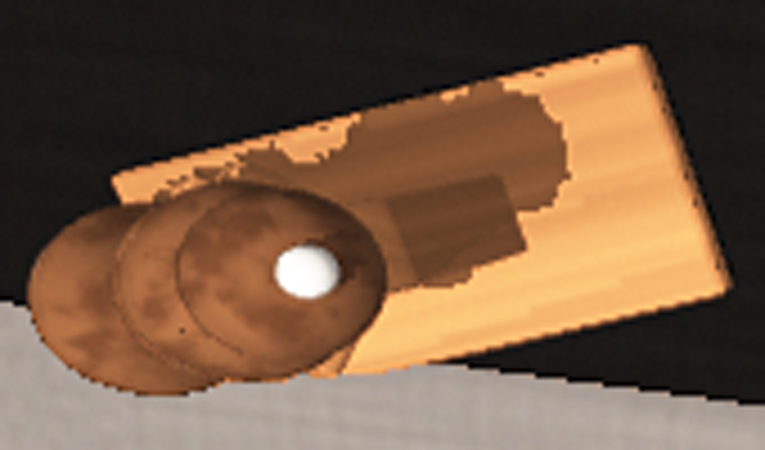

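View pics/w1c.png

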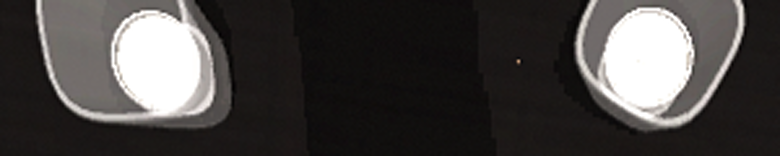

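```bash
cat > fit.py <<'E'
from h import *
o=np.load("w1.npy",allow_pickle=True).item(); C=cam("wrist",o)
def fit(pts,loc,x0):
    f=lambda v:(proj(C,np.c_[loc[:,:2]@np.array([[np.cos(v[2]),np.sin(v[2])],[-np.sin(v[2]),np.cos(v[2])]])+v[:2],loc[:,2]])-pts).ravel()
    r=least_squares(f,x0); print(np.round(r.x[:2],4),"yaw",round(np.degrees(r.x[2]),2),"res px",np.round(r.fun.reshape(-1,2),1).tolist()); return r.x
s=lambda p,ox,oy,k:np.array(p)/k+[ox,oy]
cp=s([(175,164),(395,203.5),(663,251),(75,30),(705,150),(628,362),(32,255)],350,60,3.2)
cl=np.array([(0,-.085,.034),(0,0,.034),(0,.085,.062),(-.044,-.128,.012),(-.044,.128,.012),(.044,.128,.012),(.044,-.128,.012)])
c=fit(cp,cl,[.54,.23,-.14])
rp=s([(640,43),(732,290),(110,178),(308,271)],30,110,4.5)
rl=np.array([(-.0375,.0825,.01),(.0375,.0825,.01),(-.0375,-.0825,.01),(0,-.062+.153*np.cos(np.radians(40)),.04+.153*np.sin(np.radians(40)))])
r=fit(rp,rl,[.58,-.21,.2])
Rz=lambda a:np.array([[np.cos(a),-np.sin(a)],[np.sin(a),np.cos(a)]])
for y in(-.085,0,.085): print("pocket",np.round(c[:2]+Rz(c[2])@[0,y],4))
print("foot",np.round(r[:2]+Rz(r[2])@[0,-.062],4),"s55",np.round(r[:2]+Rz(r[2])@[0,-.062+.055*np.cos(np.radians(40))],4),.04+.055*np.sin(np.radians(40)))
# glasses: back-project rim points at .064
for nm,p in [("gR",[(70,110),(210,110)]),("gL",[(690,122),(740,30)])]:
    print(nm,[np.round(back(C,q,.064),4) for q in s(p,110,0,2.6)])
E
python3 fit.py
```

```text
[0.5399 0.2361] yaw -10.11 res px [[-0.3, 0.4], [-0.9, 0.6], [-1.3, 0.0], [0.9, -1.0], [2.2, -1.0], [0.2, 0.4], [-0.6, 0.7]]
[ 0.5882 -0.2091] yaw 13.48 res px [[0.5, -0.8], [0.4, 0.2], [0.5, -0.0], [-0.9, 0.5]]
pocket [0.5249 0.1524]
pocket [0.5399 0.2361]
pocket [0.5548 0.3197]
foot [ 0.6027 -0.2693] s55 [ 0.5929 -0.2284] 0.07535331853275966
gR [array([ 0.4538, -0.14  ,  0.064 ]), array([ 0.454 , -0.0838,  0.064 ])]
gL [array([0.4592, 0.1092, 0.064 ]), array([0.4265, 0.1272, 0.064 ])]
```

carry_out(
  targets=[
    [[-20,0,33],[0,0,0]],
    [[-20,0,33],[0,0,0]],
    [[-20,0,34],[0,0,0]],
    [[0,0,0],[0,0,0]],
    [[0,0,0],[0,0,0]],
  ],
)

```text
time_s: 2.9
tool_pos: [0.4996, -0.0078, 0.2602]
tool_rot: [-90.1, -0.1, 90.1]
force: [0.5, 0.6, -0.4]
grip_width: 0.0873
```

Run:
```python
from h import *
o,im=snap("wrist","w2"); np.save("w2.npy",{k:np.array(v) for k,v in o.items()},allow_pickle=True)
print(np.round(o['tool_pos'],4),np.round(o['tool_rot'],2),np.round(o['qpos'],1),o['time_s'])
C=cam("wrist",o)
for y in(.09,-.11):
    u,v=proj(C,[.43,y,.04])[0]; print(u,v)
im=im[:,:,::-1]; np.save("w2im.npy",im)
u0,v0=proj(C,[.43,.09,.04])[0].astype(int); u1,v1=proj(C,[.43,-.11,.04])[0].astype(int)
a=im[max(v0-50,0):v0+50,u0-50:u0+50]; b=im[max(v1-50,0):v1+50,u1-50:u1+50]
print(u0,v0,u1,v1)
cv2.imwrite("pics/w2g.png",cv2.resize(np.hstack([b,a]),None,fx=4,fy=4,interpolation=cv2.INTER_CUBIC))
```

```text
[ 0.4996 -0.0078  0.2602] [-90.1   -0.11  90.11] [-24.6  -1.8  22.2 101.5   0.6  80.   87.6] 2.9
400.6273989210291 116.89772600773232
232.33472163605236 116.71593624068534
400 116 232 116
```

View pics/w2g.png

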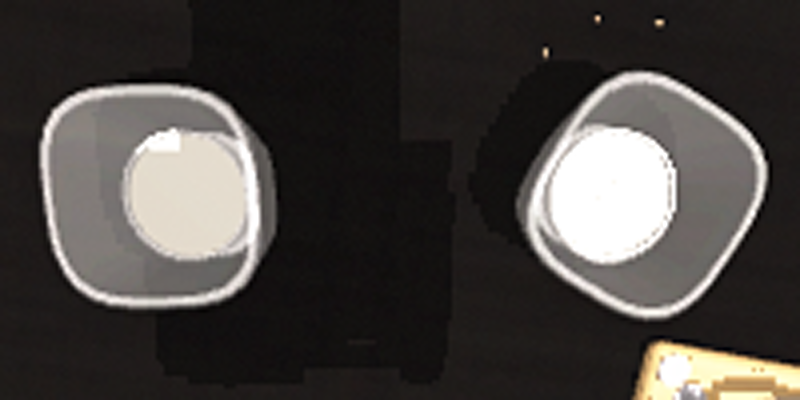

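View pics/w2.png

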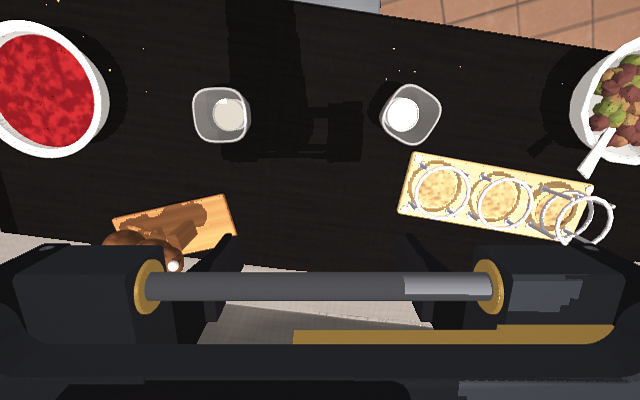

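```bash
cat > glass.py <<'E'
from h import *
def glass(o,im,guess,tag):
    C=cam("wrist",o); u,v=proj(C,[*guess,.04])[0].astype(int); v0=max(v-50,0);u0=max(u-50,0)
    g=cv2.cvtColor(im[v0:v+50,u0:u+50],cv2.COLOR_BGR2GRAY)
    best=None
    # model: rounded square rim at z=.062, fit by maximising brightness on the curve
    gs=cv2.GaussianBlur(g.astype(np.float32),(0,0),0.8)
    t=np.linspace(0,2*np.pi,240,endpoint=False); h=.0285; n=5.2  # superellipse
    def curve(n,h):
        c,s=np.cos(t),np.sin(t); r=h/(np.abs(c)**n+np.abs(s)**n)**(1/n); return np.c_[r*c,r*s]
    nn=np.log(2)/ (2*np.log(np.sqrt(2)*.0285/.0325)) if 0 else None
    # n such that diagonal radius=.033: h*2^(1/2-1/n)=.033
    n=1/(0.5-np.log2(.033/h)); cu=curve(n,h)
    def score(p):
        a=p[2]; R=np.array([[np.cos(a),-np.sin(a)],[np.sin(a),np.cos(a)]])
        q=proj(C,np.c_[cu@R.T+p[:2],np.full(len(cu),.063)])-[u0,v0]
        return -cv2.remap(gs,q[:,0].astype(np.float32)[None],q[:,1].astype(np.float32)[None],cv2.INTER_LINEAR).clip(0,190).mean()
    from scipy.optimize import brute,fmin
    p=brute(score,(slice(guess[0]-.02,guess[0]+.02,.002),slice(guess[1]-.02,guess[1]+.02,.002),slice(-.8,.8,.1)),finish=fmin)
    a=p[2];R=np.array([[np.cos(a),-np.sin(a)],[np.sin(a),np.cos(a)]])
    q=proj(C,np.c_[cu@R.T+p[:2],np.full(len(cu),.063)])
    k=cv2.resize(im[v0:v+50,u0:u+50],None,fx=4,fy=4,interpolation=cv2.INTER_CUBIC)
    cv2.polylines(k,[np.int32((q-[u0,v0]+.5)*4)],True,(0,0,255),1)
    print(tag,np.round(p[:2],4),"yaw",round(np.degrees(p[2]),1),"score",score(p)); return p,k
if __name__=="__main__":
    o=np.load("w2.npy",allow_pickle=True).item(); im=np.load("w2im.npy")
    p,k=glass(o,im,(.43,-.11),"R"); p2,k2=glass(o,im,(.435,.095),"L")
    cv2.imwrite("pics/w2fit.png",np.hstack([k,k2]))
E
python3 glass.py
```

```text
R [ 0.4278 -0.1182] yaw 0.0 score -180.18114
L [0.4275 0.0955] yaw -30.0 score -183.37982
```

View pics/w2fit.png

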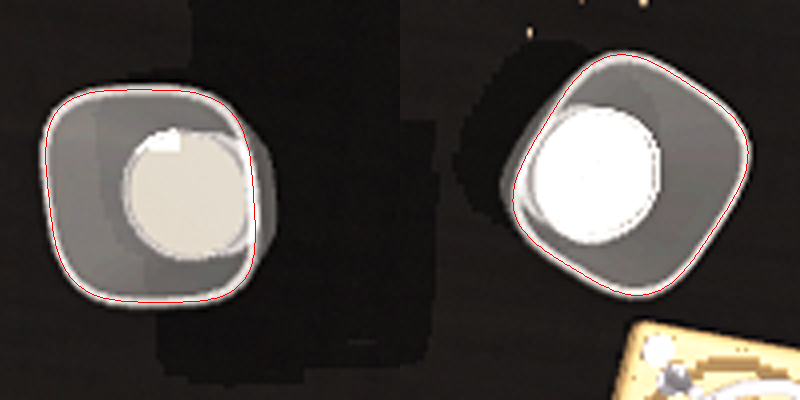

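Run:
```python
from h import *
s=plan([.4275,.0955,.11],Rdown(-30))
plan([.4275,.0955,.031],Rdown(-30),n=3,start=s)
```

```text
rows 15 need 14.1 end [0.4277 0.0953 0.1101] [-90.   0. -30.]
[[[7,10,5],[0,8,0]],[[6,10,6],[0,8,0]],[[5,10,6],[0,8,0]],[[5,10,7],[0,8,0]],[[3,10,8],[0,8,0]],[[2,10,8],[0,8,0]],[[1,10,8],[0,8,0]],[[0,10,9],[0,8,0]],[[-2,10,8],[0,8,0]],[[-2,10,8],[0,8,0]],[[-4,10,8],[0,8,0]],[[-4,10,7],[0,8,0]]]
[[[-6,10,6],[0,8,0]],[[-6,10,6],[-0.1,8.1,0]],[[-7,10,4],[0,8,0.1]]]
rows 3 need 1.6 end [0.4277 0.0954 0.0311] [-90.   0. -30.]
[[[0,26,0],[0,0,0]],[[0,27,0],[0,0,0]],[[0,26,0],[0,0,0]]]
```

carry_out(
  targets=[
    [[7,10,5],[0,8,0]],
    [[6,10,6],[0,8,0]],
    [[5,10,6],[0,8,0]],
    [[5,10,7],[0,8,0]],
    [[3,10,8],[0,8,0]],
    [[2,10,8],[0,8,0]],
    [[1,10,8],[0,8,0]],
    [[0,10,9],[0,8,0]],
    [[-2,10,8],[0,8,0]],
    [[-2,10,8],[0,8,0]],
    [[-4,10,8],[0,8,0]],
    [[-4,10,7],[0,8,0]],
  ],
  jaw=1.0,
)

```text
time_s: 4.15
tool_pos: [0.4425, 0.0752, 0.139]
tool_rot: [-90.0, 0.0, -6.2]
force: [0.6, -0.0, 0.7]
grip_width: 0.087
```

carry_out(
  targets=[
    [[-6,10,6],[0,8,0]],
    [[-6,10,6],[0,8,0]],
    [[-7,10,4],[0,8,0]],
    [[0,0,0],[0,0,0]],
    [[0,0,0],[0,0,0]],
  ],
)

```text
time_s: 4.65
tool_pos: [0.4279, 0.0941, 0.1096]
tool_rot: [-90.0, -0.0, -29.7]
force: [0.7, -0.5, 1.8]
grip_width: 0.0873
```

Run:
```python
from h import *
o,im=snap("wrist","w3"); print(np.round(o['tool_pos'],4),np.round(o['tool_rot'],2),np.round(o['qpos'],1),o['time_s'])
plan([.4275,.0955,.031],Rdown(-30),n=3)
```

```text
[0.4279 0.0941 0.1096] [-90.02  -0.   -29.71] [-27.6  -2.5  11.5 120.2   0.6  62.3 -46.1] 4.65
rows 3 need 1.6 end [0.4271 0.0956 0.0309] [-90.  -0. -30.]
[[[-1,26,0],[0,0.1,0]],[[0,27,1],[0,0.1,0]],[[-1,26,0],[0,0,0]]]
```

View pics/w3.png

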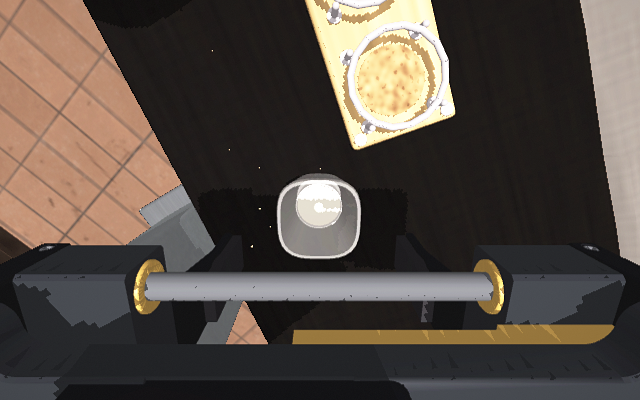

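carry_out(
  targets=[
    [[-1,26,0],[0,0,0]],
    [[0,27,1],[0,0,0]],
    [[0,26,0],[0,0,0]],
    [[0,0,0],[0,0,0]],
  ],
)

```text
time_s: 5.1
tool_pos: [0.4252, 0.0938, 0.0283]
tool_rot: [-90.2, 0.2, -29.9]
force: [-0.3, 0.4, 0.2]
grip_width: 0.0869
```

carry_out(
  targets=[
    [[0,0,0],[0,0,0]],
    [[0,0,0],[0,0,0]],
    [[0,0,0],[0,0,0]],
    [[0,0,0],[0,0,0]],
    [[0,0,0],[0,0,0]],
    [[0,0,0],[0,0,0]],
  ],
  jaw=0.55,
  squeeze=18,
)

```text
time_s: 5.7
tool_pos: [0.4279, 0.0948, 0.0313]
tool_rot: [-89.9, -0.1, -30.0]
force: [0.2, -0.7, 4.0]
grip_width: 0.0563
```

Run:
```python
from h import *
s=plan([.4279,.0948,.131],Rdown(-30),n=3)
s=plan([.5399,.2361,.135],Rdown(-10),n=5,start=s)
```

```text
rows 3 need 2.0 end [0.4277 0.0947 0.1313] [-90.   0. -30.]
[[[0,-33,0],[0,0,0]],[[0,-33,0],[0,0,0]],[[0,-34,0],[-0.1,0,0.1]]]
rows 5 need 3.7 end [0.5401 0.2358 0.1352] [-90.   0. -10.]
[[[5,-1,36],[0,-4,0]],[[8,-1,35],[0,-4,0]],[[10,0,35],[0,-4,0]],[[13,-1,33],[0,-4,0]],[[15,-1,33],[0,-4,0]]]
```

carry_out(
  targets=[
    [[0,-33,0],[0,0,0]],
    [[0,-33,0],[0,0,0]],
    [[0,-34,0],[0,0,0]],
    [[5,-1,36],[0,-4,0]],
    [[8,-1,35],[0,-4,0]],
    [[10,0,35],[0,-4,0]],
    [[13,-1,33],[0,-4,0]],
    [[15,-1,33],[0,-4,0]],
    [[0,0,0],[0,0,0]],
    [[0,0,0],[0,0,0]],
  ],
)

```text
time_s: 6.7
tool_pos: [0.539, 0.2359, 0.1334]
tool_rot: [-90.1, 0.1, -10.0]
force: [0.2, -0.1, -1.9]
grip_width: 0.056
```

Run:
```python
from h import *
o,im=snap("wrist","w4"); print(np.round(o['tool_pos'],4),np.round(o['tool_rot'],2),np.round(o['force'],2),o['grip_width'],o['time_s'])
C=cam("wrist",o)
k=im[:,:,::-1].copy()
c=np.array([.5399,.2361]);a=np.radians(-10.1);R=np.array([[np.cos(a),-np.sin(a)],[np.sin(a),np.cos(a)]])
t=np.linspace(0,2*np.pi,60)
for y,z in((-.085,.034),(0,.034),(.085,.034),(.085,.062)):
    p=np.c_[.034*np.cos(t),y+.034*np.sin(t)]@R.T+c
    cv2.polylines(k,[np.int32(proj(C,np.c_[p,np.full(60,z)]))],True,(0,0,255),1)
p=np.array([(-.044,-.128),(.044,-.128),(.044,.128),(-.044,.128)])@R.T+c
cv2.polylines(k,[np.int32(proj(C,np.c_[p,np.full(4,.012)]))],True,(0,255,0),1)
cv2.imwrite("pics/w4o.png",k)
plan([.5399,.2361,.045],Rdown(-10),n=6)
```

```text
[0.539  0.2359 0.1334] [-90.09   0.1   -9.97] [ 0.16 -0.13 -1.94] 0.05603870821808303 6.7
rows 6 need 1.8 end [0.54   0.2366 0.0446] [-90.  -0. -10.]
[[[0,15,0],[0,0,0]],[[0,15,1],[0,0,0]],[[0,14,0],[0,0,0]],[[1,15,0],[0,0,0]],[[0,15,0],[0.1,0,0]],[[0,15,1],[0,-0.1,-0.1]]]
```

View pics/w4o.png

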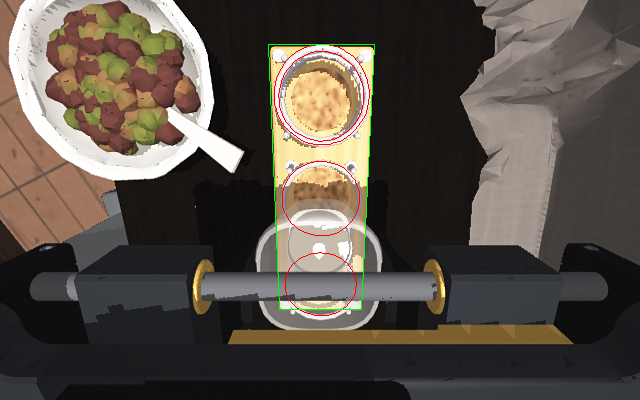

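carry_out(
  targets=[
    [[0,15,0],[0,0,0]],
    [[0,15,1],[0,0,0]],
    [[1,15,0],[0,0,0]],
    [[0,15,0],[0,0,0]],
    [[0,15,0],[0,0,0]],
    [[0,11,0],[0,0,0]],
    [[0,0,0],[0,0,0]],
    [[0,0,0],[0,0,0]],
  ],
)

```text
time_s: 7.55
tool_pos: [0.5408, 0.2366, 0.0484]
tool_rot: [-90.0, 0.0, -10.0]
force: [-0.5, 0.1, -0.8]
grip_width: 0.0562
```

carry_out(
  targets=[
    [[0,3,0],[0,0,0]],
    [[0,0,0],[0,0,0]],
    [[0,1.5,0],[0,0,0]],
    [[0,0,0],[0,0,0]],
    [[0,0,0],[0,0,0]],
  ],
)

```text
time_s: 8.05
tool_pos: [0.5408, 0.2366, 0.0442]
tool_rot: [-90.0, -0.0, -10.0]
force: [0.6, -0.7, -1.4]
grip_width: 0.0565
```

Run:
```python
from h import *
o,im=snap("scene","s1"); print(np.round(o['tool_pos'],4),np.round(o['force'],2),np.round(o['wrist_torque'],2))
cv2.imwrite("pics/s1c.png",cv2.resize(im[110:210,215:345,::-1],None,fx=5,fy=5,interpolation=cv2.INTER_CUBIC))
```

```text
[0.5408 0.2366 0.0442] [ 0.59 -0.66 -1.4 ] [-0.07  0.07  0.04]
```

View pics/s1c.png

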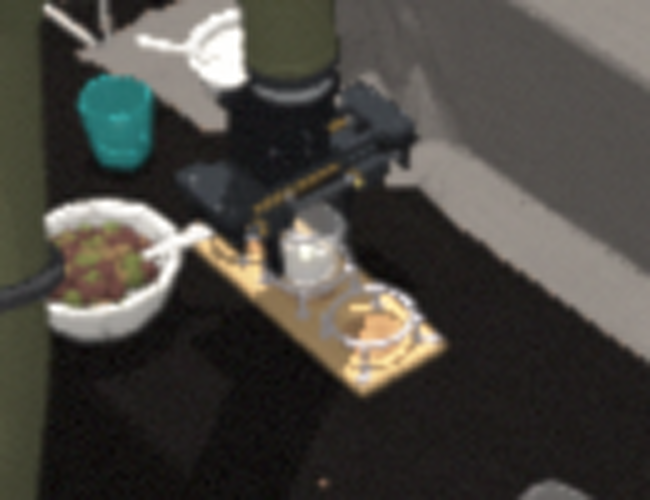

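carry_out(
  targets=[
    [[0,1,0],[0,0,0]],
    [[0,0,0],[0,0,0]],
    [[0,0,0],[0,0,0]],
  ],
)

```text
time_s: 8.4
tool_pos: [0.5409, 0.2365, 0.0434]
tool_rot: [-90.0, -0.0, -10.0]
force: [-0.8, 0.3, 1.2]
grip_width: 0.0561
```

carry_out(
  targets=[
    [[0,1,0],[0,0,0]],
    [[0,0,0],[0,0,0]],
    [[0,0,0],[0,0,0]],
  ],
)

```text
time_s: 8.7
tool_pos: [0.5411, 0.2365, 0.0433]
tool_rot: [-90.0, -0.0, -10.0]
force: [-2.7, -0.8, 6.6]
grip_width: 0.0564
```

carry_out(
  targets=[
    [[0,0,0],[0,0,0]],
    [[0,0,0],[0,0,0]],
    [[0,0,0],[0,0,0]],
    [[0,0,0],[0,0,0]],
    [[0,-15,0],[0,0,0]],
    [[0,-40,0],[0,0,0]],
    [[0,-45,0],[0,0,0]],
    [[0,0,0],[0,0,0]],
  ],
  jaw=0.9,
)

```text
time_s: 9.5
tool_pos: [0.5452, 0.2385, 0.1505]
tool_rot: [-89.5, -0.6, -10.0]
force: [1.5, 0.2, 0.3]
grip_width: 0.0785
```

Run:
```python
from h import *
o,im=snap("wrist","w5"); print(np.round(o['tool_pos'],4),o['time_s'],o['grip_width'])
plan([.4278,-.1182,.13],Rdown(0))
```

```text
[0.5452 0.2385 0.1505] 9.5 0.07849714596995566
rows 8 need 7.6 end [ 0.428  -0.118   0.1295] [-90.  -0.  -0.]
[[[-7,2,-46],[0,-1.3,0.1]],[[-7,2,-47],[0,-1.2,0]],[[-9,2,-46],[0,-1.3,0.1]],[[-9,1,-45],[-0.1,-1.2,0]],[[-11,2,-46],[0,-1.3,0.1]],[[-11,2,-45],[-0.1,-1.2,0]],[[-13,2,-45],[0,-1.3,0.1]],[[-13,3,-45],[-0.1,-1.2,0]]]
```

View pics/w5.png

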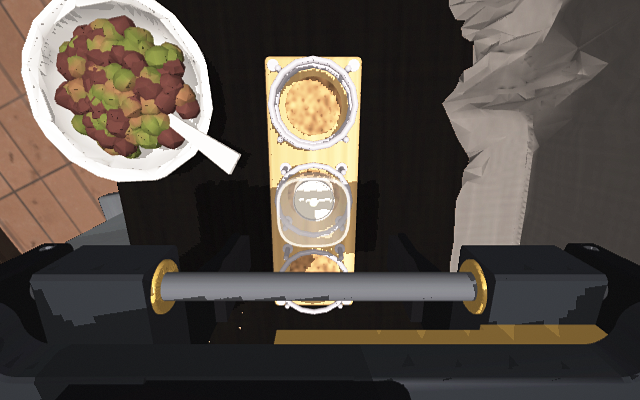

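carry_out(
  targets=[
    [[-7,2,-46],[0,-1.2,0]],
    [[-7,2,-47],[0,-1.3,0]],
    [[-9,2,-46],[0,-1.2,0]],
    [[-9,1,-45],[0,-1.3,0]],
    [[-11,2,-46],[0,-1.2,0]],
    [[-11,0,-45],[0,-1.3,0]],
    [[-11,0,-45],[0,-1.2,0]],
    [[-12,0,-45],[0,-1.3,0]],
    [[0,0,0],[0,0,0]],
    [[0,0,0],[0,0,0]],
    [[0,0,0],[0,0,0]],
  ],
  jaw=1.0,
)

```text
time_s: 10.65
tool_pos: [0.428, -0.118, 0.1328]
tool_rot: [-90.0, 0.0, 0.1]
force: [-0.4, 1.1, -0.2]
grip_width: 0.0868
```

Run:
```python
from h import *
from glass import glass
o,im=snap("wrist","w6"); print(np.round(o['tool_pos'],4),np.round(o['tool_rot'],2),o['time_s'],o['grip_width'])
p,k=glass(o,np.ascontiguousarray(im[:,:,::-1]),(.428,-.118),"R"); cv2.imwrite("pics/w6fit.png",k)
plan([.4278,-.1182,.031],Rdown(0),n=4)
```

```text
[ 0.428  -0.118   0.1328] [-8.997e+01  2.000e-02  7.000e-02] 10.65 0.086837490666328
R [ 0.428 -0.118] yaw 0.0 score -190.0
rows 4 need 2.1 end [ 0.4281 -0.1178  0.0308] [-90.   0.   0.]
[[[0,25,0],[0,0,0]],[[0,26,0],[0,0,0]],[[0,25,0],[0,0.1,0]],[[0,26,0],[0,0,0]]]
```

View pics/w6.png

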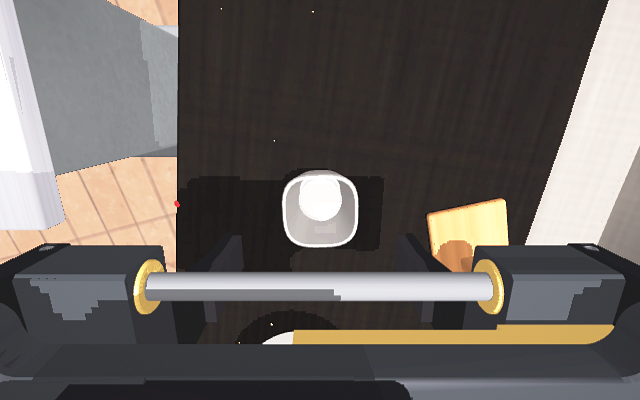

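carry_out(
  targets=[
    [[0,26,0],[0,0,0]],
    [[0,26,0],[0,0,0]],
    [[0,25,0],[0,0,0]],
    [[0,25,0],[0,0,0]],
    [[0,0,0],[0,0,0]],
    [[0,0,0],[0,0,0]],
  ],
)

```text
time_s: 11.3
tool_pos: [0.428, -0.1184, 0.0311]
tool_rot: [-90.0, 0.1, 0.1]
force: [0.4, 0.3, 0.4]
grip_width: 0.0869
```

carry_out(
  targets=[
    [[0,0,0],[0,0,0]],
    [[0,0,0],[0,0,0]],
    [[0,0,0],[0,0,0]],
    [[0,0,0],[0,0,0]],
    [[0,0,0],[0,0,0]],
    [[0,0,0],[0,0,0]],
  ],
  jaw=0.55,
  squeeze=18,
)

```text
time_s: 11.9
tool_pos: [0.4284, -0.1194, 0.0315]
tool_rot: [-90.0, -0.1, -0.0]
force: [0.0, -0.0, 1.7]
grip_width: 0.0553
```

Run:
```python
from h import *
p,R,o=pose(); print(p,o['grip_width'])
s=plan([p[0],p[1],.13],Rdown(0),n=3)
s=plan([.5249,.1524,.131],Rdown(-10),n=7,start=s)
```

```text
[ 0.42844311 -0.11935385  0.03145569] 0.05532510212259641
rows 3 need 2.0 end [ 0.4283 -0.1194  0.1305] [-90.   0.  -0.]
[[[0,-33,0],[0,0,0]],[[0,-33,0],[0,0,0]],[[0,-33,0],[0,0,0.1]]]
rows 7 need 5.9 end [0.5249 0.1526 0.1314] [-90.   0. -10.]
[[[14,0,39],[0,1.4,0]],[[13,0,39],[0,1.4,0]],[[11,0,39],[0,1.4,0]],[[11,0,40],[0,1.4,0]],[[10,0,40],[0,1.5,0]],[[9,-1,40],[0,1.4,0]],[[8,0,41],[0,1.5,0]]]
```

carry_out(
  targets=[
    [[0,-33,0],[0,0,0]],
    [[0,-33,0],[0,0,0]],
    [[0,-33,0],[0,0,0]],
    [[14,0,39],[0,1.4,0]],
    [[13,0,39],[0,1.4,0]],
    [[11,0,39],[0,1.4,0]],
    [[11,0,40],[0,1.4,0]],
    [[10,0,40],[0,1.5,0]],
    [[9,-1,40],[0,1.4,0]],
    [[8,0,41],[0,1.5,0]],
    [[0,0,0],[0,0,0]],
    [[0,0,0],[0,0,0]],
  ],
)

```text
time_s: 13.1
tool_pos: [0.5237, 0.1532, 0.13]
tool_rot: [-90.1, 0.1, -9.9]
force: [0.2, 0.3, -2.0]
grip_width: 0.0557
```

Run:
```python
from h import *
o,im=snap("wrist","w7"); print(np.round(o['tool_pos'],4),np.round(o['tool_rot'],2),o['time_s'],o['grip_width'])
plan([.5249,.1524,.044],Rdown(-10),n=6)
```

```text
[0.5237 0.1532 0.13  ] [-90.1    0.11  -9.87] 13.1 0.0557385336907115
rows 6 need 1.8 end [0.5247 0.1524 0.0441] [-90.  -0. -10.]
[[[0,14,0],[0,0,0]],[[0,15,0],[0,0,0]],[[1,14,1],[0,0,0]],[[0,14,0],[0,0,0]],[[0,15,0],[0.1,0,0]],[[0,14,0],[0,0,-0.1]]]
```

View pics/w7.png

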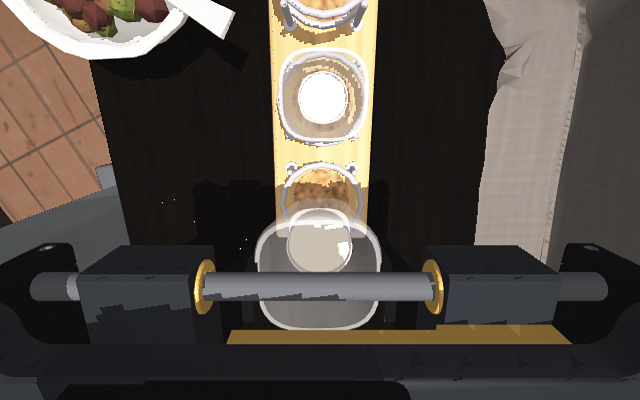

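carry_out(
  targets=[
    [[0,15,0],[0,0,0]],
    [[0,15,0],[0,0,0]],
    [[1,15,0],[0,0,0]],
    [[0,15,0],[0,0,0]],
    [[0,14,0],[0,0,0]],
    [[0,9,0],[0,0,0]],
    [[0,0,0],[0,0,0]],
    [[0,2,0],[0,0,0]],
    [[0,0,0],[0,0,0]],
    [[0,0,0],[0,0,0]],
  ],
)

```text
time_s: 14.15
tool_pos: [0.526, 0.1527, 0.0468]
tool_rot: [-90.0, -0.1, -10.0]
force: [-0.8, 0.4, -1.8]
grip_width: 0.0556
```

carry_out(
  targets=[
    [[0,1,0],[0,0,0]],
    [[0,0,0],[0,0,0]],
    [[0,0,0],[0,0,0]],
  ],
)

```text
time_s: 14.45
tool_pos: [0.5255, 0.1525, 0.0452]
tool_rot: [-90.0, -0.0, -10.0]
force: [0.8, 0.4, -1.5]
grip_width: 0.0553
```

carry_out(
  targets=[
    [[0,1.5,0],[0,0,0]],
    [[0,0,0],[0,0,0]],
    [[0,0,0],[0,0,0]],
  ],
)

```text
time_s: 14.75
tool_pos: [0.5255, 0.1524, 0.0436]
tool_rot: [-90.0, -0.0, -10.0]
force: [-0.2, 0.3, -1.9]
grip_width: 0.0554
```

carry_out(
  targets=[
    [[0,1,0],[0,0,0]],
    [[0,0,0],[0,0,0]],
    [[0,0,0],[0,0,0]],
  ],
)

```text
time_s: 15.05
tool_pos: [0.5257, 0.1526, 0.0434]
tool_rot: [-90.0, -0.0, -10.0]
force: [-2.1, -0.1, 5.5]
grip_width: 0.0556
```

carry_out(
  targets=[
    [[0,0,0],[0,0,0]],
    [[0,0,0],[0,0,0]],
    [[0,0,0],[0,0,0]],
    [[0,0,0],[0,0,0]],
    [[0,-15,0],[0,0,0]],
    [[0,-45,0],[0,0,0]],
    [[0,-45,0],[0,0,0]],
    [[0,-45,0],[0,0,0]],
    [[0,0,0],[0,0,0]],
    [[0,0,0],[0,0,0]],
  ],
  jaw=0.9,
)

```text
time_s: 16.05
tool_pos: [0.5264, 0.1527, 0.195]
tool_rot: [-89.9, -0.2, -10.0]
force: [-1.5, -0.3, -1.6]
grip_width: 0.0785
```

Run:
```python
from h import *
o,im=snap("wrist","w8"); print(np.round(o['tool_pos'],4),np.round(o['tool_rot'],2),o['time_s'],o['grip_width'])
plan([.5997,-.257,.244],Rdown(13.5,10))
```

```text
[0.5264 0.1527 0.195 ] [-89.87  -0.2  -10.03] 16.05 0.07846666121666153
rows 9 need 8.6 end [ 0.5999 -0.2566  0.244 ] [-80.    0.   13.5]
[[[16,-6,-43],[1.1,-2.6,0.2]],[[14,-6,-44],[1.1,-2.6,0.2]],[[12,-8,-45],[1.1,-2.6,0.2]],[[10,-8,-44],[1.1,-2.6,0.2]],[[8,-9,-45],[1.1,-2.6,0.3]],[[6,-10,-45],[1.1,-2.6,0.2]],[[4,-11,-46],[1.1,-2.6,0.3]],[[1,-12,-45],[1.1,-2.6,0.3]],[[0,-13,-44],[1.1,-2.6,0.2]]]
```

View pics/w8.png

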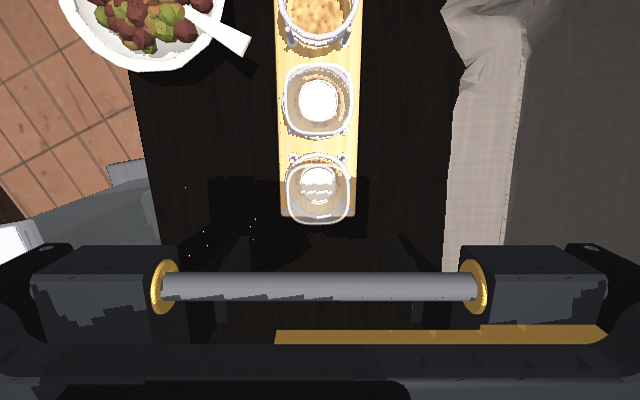

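Both glasses stand in the low pockets (at about (318,190) and (318,100) in w8). On to the mill.

carry_out(
  targets=[
    [[16,-6,-43],[1.1,-2.6,0.2]],
    [[14,-6,-44],[1.1,-2.6,0.2]],
    [[12,-8,-45],[1.1,-2.6,0.2]],
    [[10,-8,-44],[1.1,-2.6,0.2]],
    [[8,-9,-45],[1.1,-2.6,0.3]],
    [[6,-10,-45],[1.1,-2.6,0.2]],
    [[4,-11,-46],[1.1,-2.6,0.3]],
    [[1,-12,-45],[1.1,-2.6,0.3]],
    [[0,-13,-44],[1.1,-2.6,0.2]],
    [[0,0,0],[0,0,0]],
    [[0,0,0],[0,0,0]],
    [[0,0,0],[0,0,0]],
  ],
  jaw=1.0,
)

```text
time_s: 17.3
tool_pos: [0.5999, -0.2547, 0.2422]
tool_rot: [-79.8, 0.1, 13.5]
force: [0.2, 0.4, -0.1]
grip_width: 0.0869
```

```bash
cat > rest.py <<'E'
from h import *
def draw(o,im,r,name):
    C=cam("wrist",o); k=np.ascontiguousarray(im[:,:,::-1]); a=r[2]
    R=np.array([[np.cos(a),-np.sin(a)],[np.sin(a),np.cos(a)]])
    W=lambda L:np.c_[np.array(L)[:,:2]@R.T+r[:2],np.array(L)[:,2]]
    pr=lambda L:np.int32(np.round(proj(C,W(L))))
    cv2.polylines(k,[pr([(-.0375,-.0825,.01),(.0375,-.0825,.01),(.0375,.0825,.01),(-.0375,.0825,.01)])],True,(0,255,0),1)
    ax=lambda s,d=0,e=0:(d,-.062+s*.766-e*.643,.04+s*.643+e*.766)
    t=np.linspace(0,2*np.pi,50)
    for s,d in((0,.0265),(.055,.0241),(.091,.0225),(.101,.023),(.135,.0185)):
        cv2.polylines(k,[pr([ax(s,d*np.cos(q),d*np.sin(q)) for q in t])],True,(0,0,255),1)
    cv2.circle(k,tuple(int(v) for v in pr([ax(.153)])[0]),3,(255,0,0),1)
    cv2.imwrite(f"pics/{name}.png",k)
E
python3 - <<'E'
from rest import *
o,im=snap("wrist","w9"); np.save("w9.npy",{k:np.array(v) for k,v in o.items()},allow_pickle=True)
print(np.round(o['tool_pos'],4),np.round(o['tool_rot'],2),np.round(o['qpos'],1),o['time_s'],o['grip_width'])
draw(o,im,(.5882,-.2091,np.radians(13.48)),"w9o")
E
```

```text
[ 0.5999 -0.2547  0.2422] [-79.83   0.13  13.53] [  7.   24.5  25.6  75.8 -17.5  89.3  46.1] 17.3 0.08686558596297798
```

View pics/w9o.png

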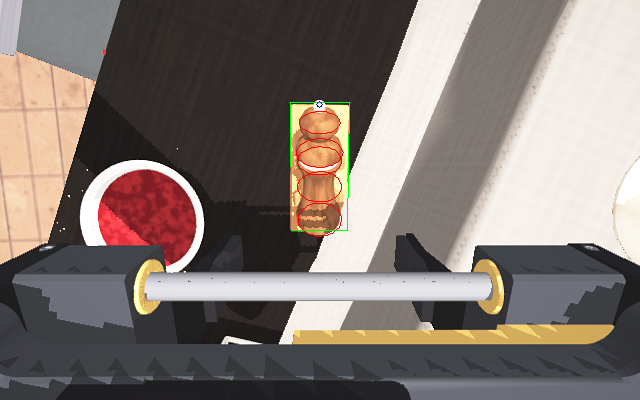

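View pics/w9.png

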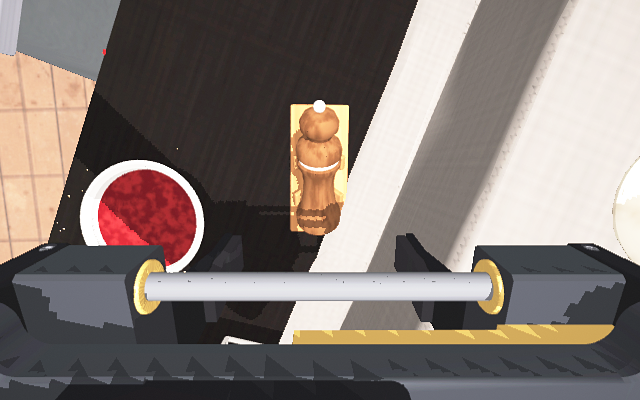

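Run:
```python
from h import *
for n in("top","scene"):
    im=cv2.imread(f"pics/{n}0.png"); 
    c=im[90:190,330:550] if n=="top" else im[60:260,280:560]
    cv2.imwrite(f"pics/tier_{n}.png",cv2.resize(c,None,fx=3.6 if n=="top" else 2.8,fy=3.6 if n=="top" else 2.8,interpolation=cv2.INTER_CUBIC))
Ct=cam("top")
for uv in [(300,108),(350,116),(400,150),(430,130)]: print(uv,[np.round(back(Ct,uv,z),3)[:2] for z in(0,.1,.2,.3)])
```

```text
(300, 108) [array([0.81 , 0.015]), array([0.77 , 0.012]), array([0.729, 0.009]), array([0.688, 0.005])]
(350, 116) [array([ 0.776, -0.16 ]), array([ 0.737, -0.153]), array([ 0.699, -0.145]), array([ 0.66 , -0.138])]
(400, 150) [array([ 0.647, -0.329]), array([ 0.616, -0.311]), array([ 0.586, -0.293]), array([ 0.555, -0.275])]
(430, 130) [array([ 0.717, -0.438]), array([ 0.682, -0.413]), array([ 0.647, -0.388]), array([ 0.612, -0.363])]
```

View pics/tier_top.png

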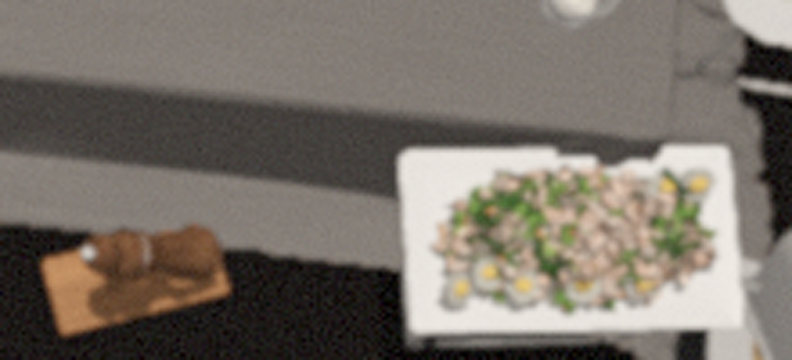

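View pics/tier_scene.png

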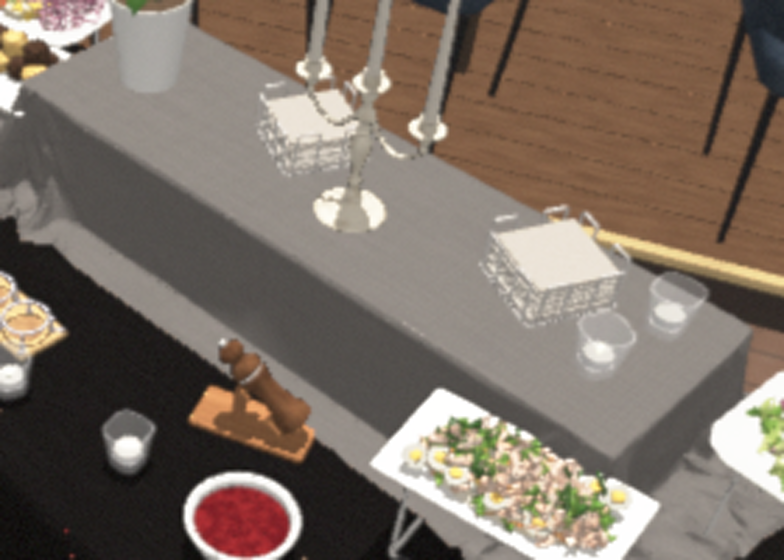

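Run:
```python
from h import *
o=np.load("w9.npy",allow_pickle=True).item(); C=cam("wrist",o)
im=cv2.imread("pics/w9.png"); print([ (r,[int(x) for x in cv2.GaussianBlur(im,(0,0),2)[r,380:600:6].mean(1)]) for r in(20,120,200)])
for uv in [(487,20),(455,100),(425,180)]: print("foot",np.round(back(C,uv,0),3))
for uv in [(570,20),(535,100),(500,180)]: print("top",[np.round(back(C,uv,z),3)[:2] for z in(.1,.15,.2)])
```

```text
[(20, [42, 44, 45, 44, 44, 135, 230, 236, 237, 238, 237, 239, 239, 237, 237, 209, 120, 116, 116, 116, 116, 116, 116, 115, 116, 114, 114, 115, 115, 123, 178, 205, 231, 235, 231, 231, 233]), (120, [240, 242, 241, 241, 242, 240, 241, 243, 220, 152, 140, 133, 125, 121, 120, 121, 121, 120, 119, 121, 119, 121, 156, 192, 221, 238, 237, 237, 239, 239, 239, 238, 237, 238, 239, 238, 237]), (200, [242, 241, 238, 148, 122, 121, 122, 122, 121, 120, 120, 120, 121, 122, 121, 124, 160, 199, 224, 240, 239, 239, 240, 241, 242, 241, 240, 240, 240, 238, 239, 238, 236, 238, 237, 239, 239])]
foot [0.751 0.02  0.   ]
foot [ 0.739 -0.084  0.   ]
foot [ 0.729 -0.193  0.   ]
top [array([ 0.789, -0.016]), array([ 0.758, -0.047]), array([ 0.726, -0.077])]
top [array([ 0.78 , -0.095]), array([ 0.749, -0.113]), array([ 0.719, -0.131])]
top [array([ 0.769, -0.179]), array([ 0.741, -0.183]), array([ 0.712, -0.188])]
```

```bash
cat > kin.py <<'E'
from h import *
import itertools,sys
Q=[];P=[];E=[]
def add(q,p,e): Q.append(q);P.append(p);E.append(e)
add([-66.169,18.439,-4.013,83.1758,1.2956,78.5395,-3.2627],[.2541,.5977,.2215],[-90.0071,.1089,66.9738])
add([-27.6,-2.5,11.5,120.2,.6,62.3,-46.1],[.4279,.0941,.1096],[-90.02,0,-29.71])
for f in("w1","w2","w9"):
    o=np.load(f+".npy",allow_pickle=True).item(); add(o['qpos'],o['tool_pos'],o['tool_rot'])
Q=np.array(Q);P=np.array(P)
rz=lambda a:Rn.from_euler('z',a,degrees=True); ry=lambda a:Rn.from_euler('y',a,degrees=True)
TM=Rn.from_matrix(np.array([[-1,0,0],[0,0,1],[0,1,0]]).T)  # tool x=-X, tool y=Z, tool z=Y (columns)
def fk(q,v,s):
    h,r0,a,e1,e2,b,c,d=v
    R=rz(s[0]*q[0])*ry(q[1]); p=np.array([0,0,h])+rz(s[0]*q[0]).apply([r0,0,0])
    R=R*rz(s[1]*q[2]); p=p+R.apply([e1,0,a]); R=R*ry(q[3])
    p=p+R.apply([e2,0,0]); R=R*rz(s[2]*q[4]); p=p+R.apply([0,0,b]); R=R*ry(q[5])
    R=R*rz(s[3]*q[6]); p=p+R.apply([0,0,c])
    return p,R*TM
if __name__=="__main__":
    best=None
    for s in itertools.product((1,-1),repeat=4):
        f=lambda v:np.concatenate([fk(q,v,s)[0]-p for q,p in zip(Q,P)])
        re=sum((Rn.from_euler('xyz',e,degrees=True).inv()*fk(q,[0]*8,s)[1]).magnitude()for q,e in zip(Q,E))
        r=least_squares(lambda v:np.r_[f(v),1e-4*np.array(v)],[.3,0,.4,0,0,.4,.2,0])
        print(s,round(re,3),round(np.abs(r.fun[:15]).max()*1000,1),np.round(r.x,3))
E
python3 kin.py
```

```text
(1, 1, 1, 1) 10.236 850.0 [ 1.237  0.006 -0.184 -0.021 -0.523  0.245  1.295  0.   ]
(1, 1, 1, -1) 4.418 850.0 [ 1.237  0.006 -0.184 -0.021 -0.523  0.245  1.295  0.   ]
(1, 1, -1, 1) 10.292 512.0 [ 0.889 -0.385 -2.098  0.139  1.075  1.064 -2.73   0.   ]
(1, 1, -1, -1) 4.429 512.0 [ 0.889 -0.385 -2.098  0.139  1.075  1.064 -2.73   0.   ]
(1, -1, 1, 1) 9.099 742.7 [ 2.26   0.776 -1.121 -0.226  1.482  0.249 -0.502  0.   ]
(1, -1, 1, -1) 5.714 742.7 [ 2.26   0.776 -1.121 -0.226  1.482  0.249 -0.502  0.   ]
(1, -1, -1, 1) 8.974 692.2 [-2.865  1.173 -0.973 -0.469  0.361 -0.282 -4.245  0.   ]
(1, -1, -1, -1) 5.26 692.2 [-2.865  1.173 -0.973 -0.469  0.361 -0.282 -4.245  0.   ]
(-1, 1, 1, 1) 7.36 105.7 [-0.224  0.899  0.427 -0.383  0.028 -0.079  0.023  0.   ]
(-1, 1, 1, -1) 2.997 105.7 [-0.224  0.899  0.427 -0.383  0.028 -0.079  0.023  0.   ]
(-1, 1, -1, 1) 7.46 111.1 [-0.344  0.939  0.576 -0.402 -0.124 -0.155  0.22   0.   ]
(-1, 1, -1, -1) 2.956 111.1 [-0.344  0.939  0.576 -0.402 -0.124 -0.155  0.22   0.   ]
(-1, -1, 1, 1) 9.444 32.4 [-0.159 -0.056  0.401  0.015 -0.036  0.549 -0.084  0.   ]
(-1, -1, 1, -1) 0.847 32.4 [-0.159 -0.056  0.401  0.015 -0.036  0.549 -0.084  0.   ]
(-1, -1, -1, 1) 9.393 28.2 [ 0.225 -0.068  0.475  0.025 -0.025  0.551  0.362  0.   ]
(-1, -1, -1, -1) 0.001 28.2 [ 0.225 -0.068  0.475  0.025 -0.025  0.551  0.362  0.   ]
```

```bash
cat > kin2.py <<'E'
from kin import *
S=(-1,-1,-1,-1)
def fk2(q,v):
    h,a,e1,e2,b,c,d,ly1,ly3,ly5=v
    R1=rz(-q[0]); p=np.array([0,0,h])+R1.apply([0,ly1,0]); R=R1*ry(q[1])*rz(-q[2])
    p=p+R.apply([e1,ly3,a]); R=R*ry(q[3]); p=p+R.apply([e2,0,0]); R=R*rz(-q[4]); p=p+R.apply([0,ly5,b])
    R=R*ry(q[5]); p=p+R.apply([d,0,0]); R=R*rz(-q[6]); p=p+R.apply([0,0,c]); return p,R*TM
r=least_squares(lambda v:np.r_[np.concatenate([fk2(q,v)[0]-p for q,p in zip(Q,P)]),1e-3*(np.array(v)-[.35,.4,0,0,.4,.3,0,0,0,0])],[.35,.4,0,0,.4,.3,0,0,0,0])
V=r.x
lo=np.array([-163.93,-17.29,-79.2,3.27,-89.18,5.43,-154.24]);hi=np.array([163.93,119.83,71.16,140.29,269.18,117.66,154.24])
def ik(p,R,q0,w=1e-4):
    f=lambda q:np.r_[(fk2(q,V)[0]-p)*10,(R.inv()*fk2(q,V)[1]).as_rotvec()*3,w*(q-q0)]
    s=least_squares(f,np.clip(q0,lo+1,hi-1),bounds=(lo+.5,hi-.5)); q=s.x
    return q,np.linalg.norm(fk2(q,V)[0]-p)*1000,np.degrees((R.inv()*fk2(q,V)[1]).magnitude())
if __name__=="__main__": print(np.round(np.abs(r.fun[:15])*1000,1),np.round(V,4))
E
python3 kin2.py
```

```text
[0.  0.  0.  0.  0.1 0.  0.  0.  0.  0.  0.  0.  0.  0.  0. ] [ 2.486e-01  4.676e-01 -0.000e+00 -4.000e-04  5.115e-01  3.682e-01
 -1.600e-03 -1.550e-02 -1.140e-02  4.000e-04]
```

```bash
cat > feas.py <<'E'
from kin2 import *
q9=np.load("w9.npy",allow_pickle=True).item()['qpos']
print("mill spots: s=55 standing, tool tilt T, azimuth az")
def test(xy,gz,az,T):
    R=Rdown(az-90,T); yt=R.apply([0,1,0]); p=np.r_[xy,gz]+.019*yt
    best=None
    for q0 in (q9,[0,20,0,110,0,30,-90],[-20,40,30,120,-30,30,-60],[20,40,-30,120,30,30,-60],[0,60,0,100,60,30,-60],[0,60,0,100,-60,30,-60]):
        q,ep,er=ik(p,R,np.array(q0,float))
        if best is None or ep+er*3<best[0]: best=(ep+er*3,q)
    return best
for gz,T in((.055,60),(.055,65),(.1,60),(.17,60)):
  for xy in((.55,-.02),(.62,0.0),(.62,-.05),(.5548,.3197)):
    print(gz,T,xy,[(az,round(test(np.array(xy),gz,az,T)[0],1)) for az in(-30,0,30,60,90)])
E
time timeout 500 python3 feas.py
```

```text
mill spots: s=55 standing, tool tilt T, azimuth az
0.055 60 (0.55, -0.02) [(-30, np.float64(60.9)), (0, np.float64(89.5)), (30, np.float64(1.7)), (60, np.float64(0.0)), (90, np.float64(0.0))]
0.055 60 (0.62, 0.0) [(-30, np.float64(62.9)), (0, np.float64(86.8)), (30, np.float64(11.9)), (60, np.float64(0.0)), (90, np.float64(0.0))]
0.055 60 (0.62, -0.05) [(-30, np.float64(68.2)), (0, np.float64(78.6)), (30, np.float64(0.0)), (60, np.float64(0.0)), (90, np.float64(0.0))]
0.055 60 (0.5548, 0.3197) [(-30, np.float64(95.7)), (0, np.float64(53.6)), (30, np.float64(87.1)), (60, np.float64(11.6)), (90, np.float64(0.0))]
0.055 65 (0.55, -0.02) [(-30, np.float64(45.0)), (0, np.float64(110.8)), (30, np.float64(5.0)), (60, np.float64(0.0)), (90, np.float64(0.0))]
0.055 65 (0.62, 0.0) [(-30, np.float64(56.0)), (0, np.float64(108.4)), (30, np.float64(17.1)), (60, np.float64(0.0)), (90, np.float64(0.0))]
0.055 65 (0.62, -0.05) [(-30, np.float64(66.4)), (0, np.float64(40.8)), (30, np.float64(0.0)), (60, np.float64(0.0)), (90, np.float64(0.0))]
0.055 65 (0.5548, 0.3197) [(-30, np.float64(110.4)), (0, 
[... 555 characters left out ...]
, (0, np.float64(81.4)), (30, np.float64(67.6)), (60, np.float64(1.9)), (90, np.float64(0.0))]
0.17 60 (0.55, -0.02) [(-30, np.float64(71.6)), (0, np.float64(47.9)), (30, np.float64(0.7)), (60, np.float64(0.0)), (90, np.float64(0.0))]
0.17 60 (0.62, 0.0) [(-30, np.float64(67.9)), (0, np.float64(42.4)), (30, np.float64(0.0)), (60, np.float64(0.0)), (90, np.float64(0.0))]
0.17 60 (0.62, -0.05) [(-30, np.float64(57.6)), (0, np.float64(41.2)), (30, np.float64(0.0)), (60, np.float64(0.0)), (90, np.float64(0.0))]
0.17 60 (0.5548, 0.3197) [(-30, np.float64(109.0)), (0, np.float64(75.1)), (30, np.float64(42.5)), (60, np.float64(0.0)), (90, np.float64(0.0))]
real	2m17.272s
user	2m16.449s
sys	0m0.155s
```

Run:
```python
from kin2 import *
o=np.load("w9.npy",allow_pickle=True).item(); C=cam("wrist",o)
for uv in [(472,20),(432,120),(399,200)]: print("foot",np.round(back(C,uv,0),3))
for uv in [(560,20),(512,120),(477,200)]: print("top",[np.round(back(C,uv,z),3)[:2] for z in(.14,.16,.18)])
R=Rdown(13.5,15); p=np.array([.5917,-.2236,.0570])
for x in(-.095,.095):
  for z in(-.0375,.0375):
    print("body corner",np.round(p+R.apply([x,-.07,z]),3),np.round(p+R.apply([x,-.13,z]),3))
q,ep,er=ik(p,R,o['qpos']); print(np.round(q,1),ep,er)
plan(p-R.apply([0,.12,0]),R,n=4)
print(np.round(env.get_obs()['tool_pos'],4))
```

```text
foot [0.733 0.016 0.   ]
foot [ 0.717 -0.115  0.   ]
foot [ 0.703 -0.227  0.   ]
top [array([ 0.756, -0.042]), array([ 0.744, -0.055]), array([ 0.732, -0.067])]
top [array([ 0.741, -0.13 ]), array([ 0.73 , -0.136]), array([ 0.719, -0.142])]
top [array([ 0.732, -0.204]), array([ 0.721, -0.205]), array([ 0.711, -0.205])]
body corner [ 0.512 -0.299  0.115] [ 0.516 -0.314  0.173]
body corner [ 0.495 -0.228  0.134] [ 0.499 -0.243  0.192]
body corner [ 0.697 -0.254  0.115] [ 0.7   -0.269  0.173]
body corner [ 0.68  -0.184  0.134] [ 0.683 -0.199  0.192]
[  8.6  31.8  22.3  88.3 -23.5  74.   51.4] 0.00033387997980859654 0.000103538501308618
rows 4 need 1.4 end [ 0.599  -0.2541  0.1733] [-75.    0.   13.5]
[[[0,17,-3],[1.2,0,0]],[[0,17,-3],[1.2,0,0]],[[-1,17,-4],[1.2,0,-0.1]],[[0,17,-4],[1.2,0.1,0]]]
[ 0.6002 -0.2542  0.2427]
```

```bash
cat > mill.py <<'E'
from kin2 import *
a=np.radians(13.48); xr=np.array([np.cos(a),np.sin(a),0]); yr=np.array([-np.sin(a),np.cos(a),0])
m=yr*np.cos(np.radians(40))+np.array([0,0,np.sin(np.radians(40))])
foot=np.array([.6027,-.2693,.040])
def stand(az,T=65): return Rdown(az-90,T)
def tip(az,T=65): return Rn.from_rotvec(-xr*50,degrees=True)*stand(az,T)
E
python3 - <<'E'
from mill import *
o=env.get_obs()
for az in(83.5,):
    R=tip(az); G=foot+.055*m; p=G+R.apply([0,.019,0]); print("G",G,"TCP",np.round(p,4),"rot",np.round(R.as_euler('xyz',degrees=True),1),"approach",R.apply([0,1,0]).round(2),"x",R.apply([1,0,0]).round(2),"z",R.apply([0,0,1]).round(2))
    for x in(-.095,.095):
      for z in(-.0375,.0375): print("body",np.round(p+R.apply([x,-.07,z]),3),np.round(p+R.apply([x,-.13,z]),3))
    for x in(-.0585,.0585):
      for z in(-.0095,.0095): print("tip",np.round(p+R.apply([x,0,z]),3))
    q=np.array(o['qpos'])
    for t in(.1,.03,0): q,ep,er=ik(p-R.apply([0,t,0]),R,q); print(np.round(q,1),round(ep,2),round(er,2))
    ql=q
    Rf=stand(az)
    for f,P in((0,p+[0,0,.1]),(.5,np.array([.57,-.12,.18])),(1,np.array([.54,.0,.12])),(1,np.array([.53,-.02,.055])+Rf.apply([0,.019,0]))):
        RR=Rn.from_rotvec((Rf*R.inv()).as_rotvec()*f)*R
        ql,ep,er=ik(P,RR,ql); print("mv",f,np.round(ql,1),round(ep,2),round(er,2))
    s=plan(p-R.apply([0,.10,0]),R)
E
```

```text
G [ 0.59287868 -0.22832825  0.07535332] TCP [ 0.5976 -0.2228  0.0578] rot [-73.2 -15.2   0.3] approach [ 0.25  0.29 -0.92] x [0.97 0.01 0.26] z [-0.08  0.96  0.28]
body [ 0.492 -0.28   0.087] [ 0.477 -0.297  0.143]
body [ 0.485 -0.208  0.108] [ 0.471 -0.225  0.164]
body [ 0.675 -0.278  0.137] [ 0.66  -0.296  0.192]
body [ 0.669 -0.207  0.158] [ 0.654 -0.224  0.213]
tip [ 0.542 -0.232  0.04 ]
tip [ 0.54  -0.214  0.045]
tip [ 0.655 -0.232  0.07 ]
tip [ 0.653 -0.213  0.076]
[ 12.1  17.1  26.2  98.6 -32.5  68.   52.8] 0.0 0.0
[ 11.4  21.3  24.3 101.5 -35.8  61.4  54.8] 0.0 0.0
[ 11.2  23.3  23.4 102.4 -37.4  58.7  55.9] 0.0 0.0
mv 0 [  9.6  17.1  25.   97.6 -32.1  67.4  48.8] 0.0 0.0
mv 0.5 [ 15.2  21.6  21.5  96.9 -46.1  85.3  48.4] 0.0 0.0
mv 1 [ 19.   32.4  14.4 105.  -60.8  92.1  54.3] 0.0 0.0
mv 1 [ 20.2  39.2  13.7 105.6 -61.6  89.   60.9] 0.0 0.0
rows 3 need 2.4 end [ 0.5724 -0.2519  0.15  ] [-73.2 -15.1   0.3]
[[[-9,31,-3],[1.6,3.1,-5.9]],[[-11,30,-3],[1.6,3.1,-6]],[[-15,28,-6],[1.6,3.1,-5.9]]]
```

carry_out(
  targets=[
    [[-9,31,-3],[1.6,3.1,-5.9]],
    [[-11,30,-3],[1.6,3.1,-6]],
    [[-15,28,-6],[1.6,3.1,-5.9]],
    [[0,0,0],[0,0,0]],
    [[0,0,0],[0,0,0]],
    [[0,0,0],[0,0,0]],
  ],
)

```text
time_s: 17.95
tool_pos: [0.575, -0.2531, 0.1533]
tool_rot: [-73.4, -15.4, 0.5]
force: [1.6, -0.2, -0.0]
grip_width: 0.0874
```

Run:
```python
from mill import *
from rest import draw
o,im=snap("wrist","w10"); print(np.round(o['tool_pos'],4),np.round(o['tool_rot'],2),np.round(o['qpos'],1),o['time_s'],o['grip_width'])
draw(o,im,(.5882,-.2091,np.radians(13.48)),"w10o")
R=tip(83.5);p=foot+.055*m+R.apply([0,.019,0])
plan(p,R,n=5)
```

```text
[ 0.575  -0.2531  0.1533] [-73.45 -15.38   0.48] [ 12.9  17.   25.3  98.2 -32.1  68.1  52.5] 17.95 0.08744706057588252
rows 5 need 2.1 end [ 0.5973 -0.2229  0.0575] [-73.3 -15.2   0.4]
[[[-1,21,0],[0,0,0]],[[0,20,1],[0.1,0.1,0]],[[-1,21,0],[0,0,0.1]],[[-1,20,0],[0.1,0.1,0]],[[-1,21,0],[0,0,0.1]]]
```

View pics/w10o.png

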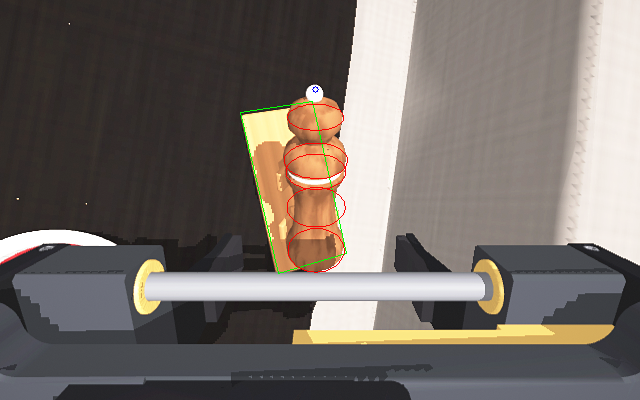

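carry_out(
  targets=[
    [[-1,21,0],[0,0,0]],
    [[0,20,1],[0,0,0]],
    [[-1,21,0],[0,0,0]],
    [[-1,20,0],[0,0,0]],
    [[0,21,0],[0.2,0.2,0]],
    [[0,0,0],[0,0,0]],
    [[0,0,0],[0,0,0]],
    [[0,0,0],[0,0,0]],
  ],
)

```text
time_s: 18.8
tool_pos: [0.5961, -0.2248, 0.0564]
tool_rot: [-73.2, -15.2, 0.0]
force: [0.3, 0.3, 0.9]
grip_width: 0.0869
```

Run:
```python
from mill import *
o,im=snap("wrist","w11"); print(np.round(o['tool_pos'],4),np.round(o['tool_rot'],2),np.round(o['force'],1),o['time_s'],o['grip_width'])
R=tip(83.5);p=foot+.055*m+R.apply([0,.019,0]); print(np.round(p,4))
p0,R0,_=pose(); g=p0-R0.apply([0,.019,0]); d=g-foot; s=d@m; print("s",s,"lateral x,perp:",R0.inv().apply(d-s*m).round(4))
o,im=snap("scene","s2"); cv2.imwrite("pics/s2c.png",cv2.resize(im[130:260,310:460,::-1],None,fx=5,fy=4.6,interpolation=cv2.INTER_CUBIC))
```

```text
[ 0.5961 -0.2248  0.0564] [-7.318e+01 -1.525e+01  3.000e-02] [0.3 0.3 0.9] 18.8 0.08689366047111821
[ 0.5976 -0.2228  0.0578]
s 0.05293564091462783 lateral x,perp: [-0.002  -0.0007 -0.0003]
```

View pics/w11.png

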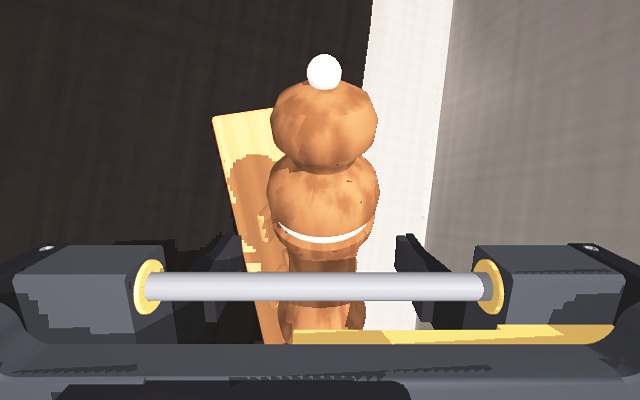

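View pics/s2c.png

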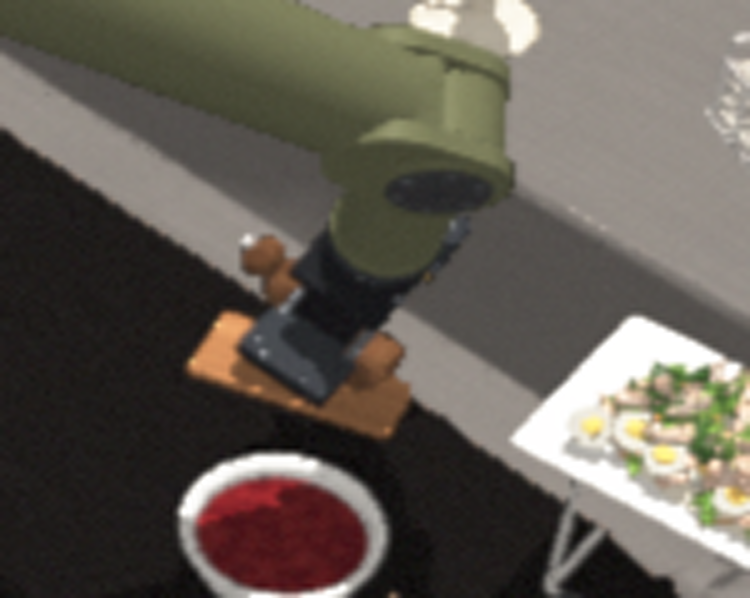

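carry_out(
  targets=[
    [[2,0,2],[0,0,0]],
    [[0,0,0],[0,0,0]],
  ],
)

```text
time_s: 19.1
tool_pos: [0.5975, -0.2218, 0.057]
tool_rot: [-73.1, -15.2, 0.0]
force: [0.2, -0.7, 0.1]
grip_width: 0.0871
```

carry_out(
  targets=[
    [[0,0,0],[0,0,0]],
    [[0,0,0],[0,0,0]],
    [[0,0,0],[0,0,0]],
    [[0,0,0],[0,0,0]],
    [[0,0,0],[0,0,0]],
    [[0,0,0],[0,0,0]],
    [[0,0,0],[0,0,0]],
  ],
  jaw=0.4,
  squeeze=35,
)

```text
time_s: 19.8
tool_pos: [0.5975, -0.2222, 0.0563]
tool_rot: [-73.1, -15.2, 0.0]
force: [2.1, -1.2, -1.0]
grip_width: 0.0465
```

Run:
```python
from mill import *
p0,R0,o=pose(); print(np.round(p0,4),o['grip_width'],np.round(o['force'],1),o['time_s'])
g=p0-R0.apply([0,.019,0]); d=g-foot; s=d@m; print("s",s,"lateral x,perp:",R0.inv().apply(d-s*m).round(4))
# lift straight up 120, then rotate to upright while carrying
st=plan(p0+[0,0,.12],R0,n=5)
Rf=stand(83.5); G=np.array([.53,-.02,.055]); e=G+Rf.apply([0,.019,0])
st=plan(e+[0,0,.09],Rf,n=8,start=st)
```

```text
[ 0.5975 -0.2222  0.0563] 0.046528895561303074 [ 2.1 -1.2 -1. ] 19.8
s 0.05450343648807585 lateral x,perp: [-0.0005  0.0013  0.0006]
rows 5 need 2.4 end [ 0.597  -0.2219  0.1765] [-73.1 -15.2   0. ]
[[[6,-22,7],[0,0,0]],[[7,-22,6],[0,0,0]],[[6,-22,7],[0,0,0]],[[6,-23,7],[0,0,0]],[[6,-22,7],[0,0,0]]]
rows 8 need 5.9 end [ 0.5319 -0.0031  0.1367] [-25.   -0.   -6.5]
[[[-9,10,25],[5.9,1.9,0.9]],[[-10,14,24],[5.9,1.9,0.9]],[[-10,15,22],[5.9,1.9,0.9]],[[-11,18,20],[5.8,1.9,0.9]],[[-11,21,18],[5.9,1.9,1]],[[-11,22,15],[5.8,1.9,0.9]],[[-12,23,13],[5.9,2,1]],[[-11,25,9],[5.8,1.9,0.9]]]
```

carry_out(
  targets=[
    [[6,-22,7],[0,0,0]],
    [[7,-22,6],[0,0,0]],
    [[6,-22,7],[0,0,0]],
    [[6,-23,7],[0,0,0]],
    [[6,-22,7],[0,0,0]],
    [[0,0,0],[0,0,0]],
    [[0,0,0],[0,0,0]],
  ],
)

```text
time_s: 20.5
tool_pos: [0.5959, -0.2215, 0.1753]
tool_rot: [-73.1, -15.1, 0.1]
force: [-0.7, -0.8, -2.9]
grip_width: 0.0467
```

carry_out(
  targets=[
    [[-9,10,25],[5.9,1.9,0.9]],
    [[-10,14,24],[5.9,1.9,0.9]],
    [[-10,15,22],[5.9,1.9,0.9]],
    [[-11,18,20],[5.8,1.9,0.9]],
    [[-11,21,18],[5.9,1.9,1]],
    [[-11,22,15],[5.8,1.9,0.9]],
    [[-12,23,13],[5.9,2,1]],
    [[-11,25,9],[5.8,1.9,0.9]],
    [[0,0,0],[0,0,0]],
    [[0,0,0],[0,0,0]],
    [[0,0,0],[0,0,0]],
  ],
)

```text
time_s: 21.6
tool_pos: [0.5318, -0.0038, 0.1365]
tool_rot: [-25.1, 0.0, -6.5]
force: [0.4, 0.3, -1.6]
grip_width: 0.0471
```

Run:
```python
from mill import *
p0,R0,o=pose(); print(np.round(p0,4),np.round(o['tool_rot'],2),o['grip_width'],np.round(o['force'],1),o['time_s'],np.round(o['qpos'],1))
snap("wrist","w12")
o,im=snap("scene","s3"); 
C=cam("scene"); k=np.ascontiguousarray(im[:,:,::-1])
g=p0-R0.apply([0,.019,0]); f=g-[0,0,.0545]
print("foot",f, proj(C,[f,f+[0,0,.155]]).round(1))
cv2.imwrite("pics/s3c.png",cv2.resize(k[110:240,270:420],None,fx=5,fy=4.6,interpolation=cv2.INTER_CUBIC))
```

```text
[ 0.5318 -0.0038  0.1365] [-2.512e+01  1.000e-02 -6.540e+00] 0.04706588051510207 [ 0.4  0.3 -1.6] 21.6 [ 18.7  30.6  15.6 105.5 -60.2  93.3  53.6]
foot [ 0.52984008 -0.02088374  0.09009591] [[322.7 181.4]
 [323.1 150.2]]
```

View pics/s3c.png

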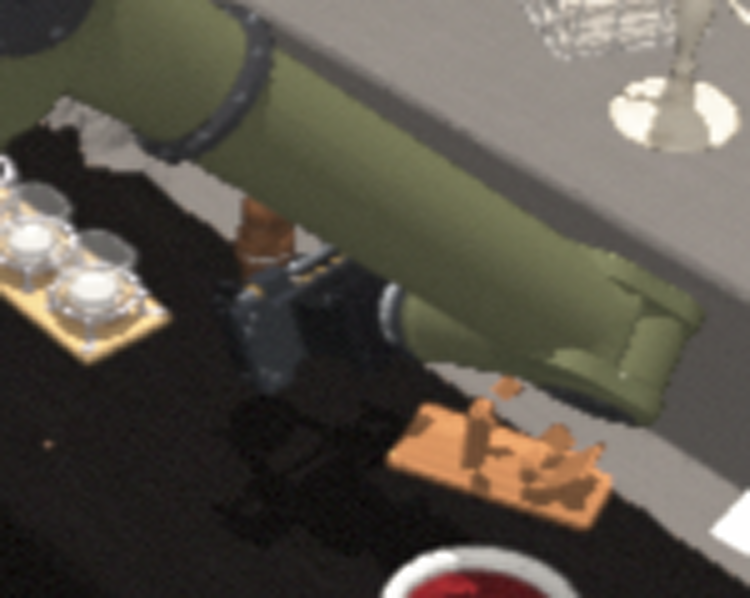

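View pics/w12.png

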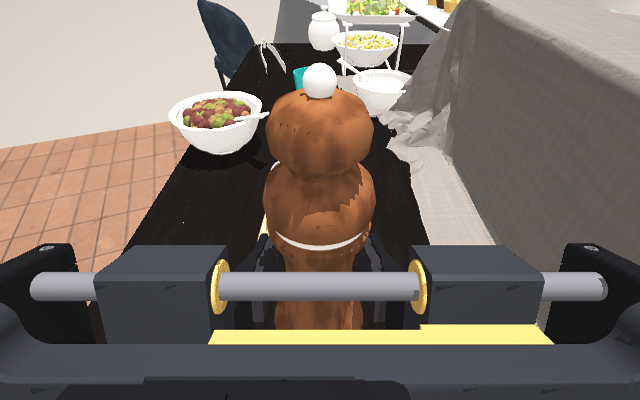

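carry_out(
  targets=[
    [[0,7,-15],[0,0,0]],
    [[0,7,-15],[0,0,0]],
    [[0,7,-15],[0,0,0]],
    [[0,7,-15],[0,0,0]],
    [[0,7,-15],[0,0,0]],
    [[0,0,0],[0,0,0]],
    [[0,0,0],[0,0,0]],
    [[0,0,0],[0,0,0]],
  ],
)

```text
time_s: 22.5
tool_pos: [0.5316, -0.0029, 0.0545]
tool_rot: [-25.0, 0.0, -6.5]
force: [-0.0, -0.1, -2.2]
grip_width: 0.0468
```

Run:
```python
from mill import *
o,im=snap("wrist","w13"); p0,R0,_=pose(); print(np.round(p0,4),np.round(o['tool_rot'],2),o['grip_width'],np.round(o['force'],1),o['time_s'])
g=p0-R0.apply([0,.019,0]); C=cam("wrist",o); f=g-[0,0,.0545]; print(f)
for tl in(-4,0,4):
    v=Rn.from_rotvec([tl,0,0],degrees=True).apply([0,0,1]); print(tl,proj(C,[g+v*(.153-.0545)]).round(1))
im=im[:,:,::-1]; k=im[40:140,260:380]; w=(k.min(2)>200); ys,xs=np.nonzero(w); print("ball",xs.mean()+260,ys.mean()+40,ys.min()+40,ys.max()+40)
C=cam("top");o,im=snap("top","t3"); cv2.imwrite("pics/t3c.png",cv2.resize(im[130:260,180:440,::-1],None,fx=3,fy=3,interpolation=cv2.INTER_CUBIC))
```

```text
[ 0.5317 -0.003   0.0547] [-2.499e+01  1.000e-02 -6.480e+00] 0.04679433877832405 [-0.  -0.1 -2.2] 22.5
[ 0.52973919 -0.02008113  0.00818788]
-4 [[319.3  63.7]]
0 [[321.9  70.3]]
4 [[324.8  79.3]]
ball 324.6398277004639 69.49536116633533 40 139
```

View pics/w13.png

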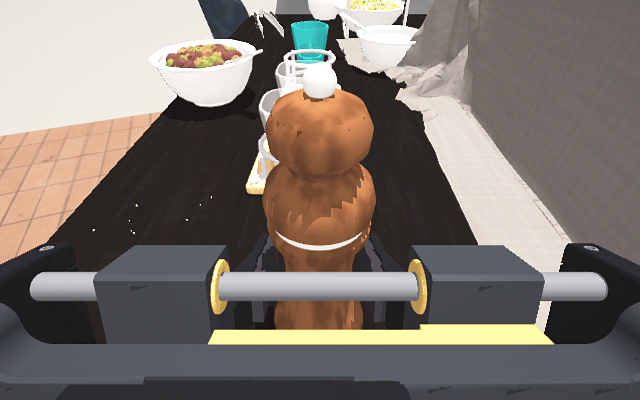

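Run:
```python
from mill import *
o11={'tool_pos':np.array([.5961,-.2248,.0564]),'tool_rot':np.array([-73.18,-15.25,.03])}
C=cam("wrist",o11); print("w11 expected ball",proj(C,[foot+m*s for s in(.15,.153,.156)]).round(1))
im=cv2.imread("pics/w11.png")
for n in("w11","w12","w13"):
    im=cv2.imread(f"pics/{n}.png"); k=im[50:105,295:345]; w=(k.min(2)>190).astype(np.uint8)
    nn,l,st,ce=cv2.connectedComponentsWithStats(w)
    print(n,[(st[i].tolist(),(ce[i]+[295,50]).round(1).tolist()) for i in range(1,nn) if st[i][4]>100])
p0,R0,o=pose(); C=cam("wrist",o); g=p0-R0.apply([0,.019,0])
for s in(.0505,.0545,.0585):
  for tl in(0,2,4,6):
    v=Rn.from_rotvec([tl,0,0],degrees=True).apply([0,0,1]); print(s,tl,proj(C,[g+v*(.153-s)]).round(1).tolist())
```

```text
w11 expected ball [[326.8  74.9]
 [327.   64.8]
 [327.1  54.3]]
w11 [([12, 4, 35, 36, 983], [323.8, 71.9])]
w12 [([8, 13, 34, 35, 939], [319.4, 80.0])]
w13 [([0, 0, 46, 48, 1390], [316.5, 76.2])]
0.0505 0 [[321.9, 57.1]]
0.0505 2 [[323.4, 61.2]]
0.0505 4 [[325.0, 66.0]]
0.0505 6 [[326.7, 71.6]]
0.0545 0 [[321.8, 70.9]]
0.0545 2 [[323.2, 75.1]]
0.0545 4 [[324.7, 80.0]]
0.0545 6 [[326.2, 85.5]]
0.0585 0 [[321.7, 84.0]]
0.0585 2 [[323.0, 88.2]]
0.0585 4 [[324.4, 93.1]]
0.0585 6 [[325.8, 98.6]]
```

carry_out(
  targets=[
    [[0,2,-4],[0,0,0]],
    [[0,0,0],[0,0,0]],
    [[0,0,0],[0,0,0]],
  ],
)

```text
time_s: 22.9
tool_pos: [0.5312, -0.0026, 0.0495]
tool_rot: [-25.0, 0.1, -6.5]
force: [0.0, -1.1, -3.0]
grip_width: 0.0469
```

carry_out(
  targets=[
    [[0,0.5,-1.5],[0,0,0]],
    [[0,0,0],[0,0,0]],
    [[0,0,0],[0,0,0]],
  ],
)

```text
time_s: 23.2
tool_pos: [0.5312, -0.0029, 0.0479]
tool_rot: [-25.0, 0.1, -6.5]
force: [-0.2, -0.1, -2.8]
grip_width: 0.047
```

carry_out(
  targets=[
    [[0,0.5,-1],[0,0,0]],
    [[0,0,0],[0,0,0]],
    [[0,0,0],[0,0,0]],
  ],
)

```text
time_s: 23.5
tool_pos: [0.5313, -0.0028, 0.0473]
tool_rot: [-25.0, 0.0, -6.5]
force: [-1.0, -1.6, 1.1]
grip_width: 0.0466
```

carry_out(
  targets=[
    [[0,0.4,-0.8],[0,0,0]],
    [[0,0,0],[0,0,0]],
    [[0,0,0],[0,0,0]],
  ],
)

```text
time_s: 23.8
tool_pos: [0.5313, -0.0028, 0.0472]
tool_rot: [-24.9, 0.0, -6.5]
force: [-2.0, -1.9, 5.4]
grip_width: 0.0472
```

carry_out(
  targets=[
    [[0,0,0],[0,0,0]],
    [[0,0,0],[0,0,0]],
    [[0,0,0],[0,0,0]],
    [[0,0,0],[0,0,0]],
    [[0,0,0],[0,0,0]],
    [[0,0,0],[0,0,0]],
    [[0,0,0],[0,0,0]],
    [[0,0,0],[0,0,0]],
    [[0,0,0],[0,0,0]],
  ],
  jaw=1.0,
)

```text
time_s: 24.7
tool_pos: [0.5312, -0.0028, 0.0459]
tool_rot: [-25.0, 0.1, -6.5]
force: [-0.3, 1.0, -0.1]
grip_width: 0.0869
```

Run:
```python
from mill import *
p0,R0,o=pose(); print(np.round(p0,4),np.round(o['tool_rot'],2),o['grip_width'],np.round(o['force'],1),o['time_s'])
snap("wrist","w14")
g=p0-R0.apply([0,.019,0]); print("g",g)
o,im=snap("scene","s4");cv2.imwrite("pics/s4c.png",cv2.resize(im[110:240,270:420,::-1],None,fx=5,fy=4.6,interpolation=cv2.INTER_CUBIC))
```

```text
[ 0.5312 -0.0028  0.0459] [-25.     0.07  -6.47] 0.0869354559821546 [-0.3  1.  -0.1] 24.7
g [ 0.52928261 -0.01988445  0.05390249]
```

View pics/w14.png

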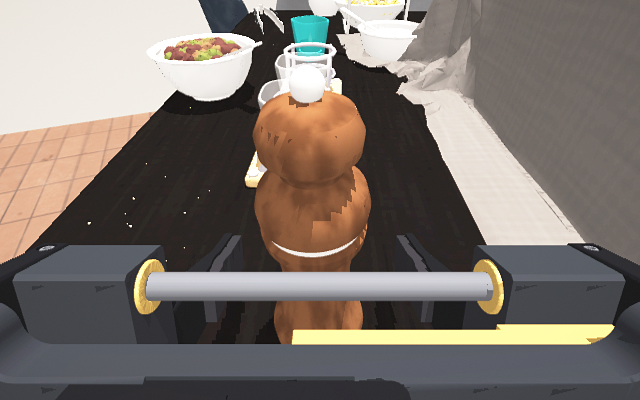

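View pics/s4c.png

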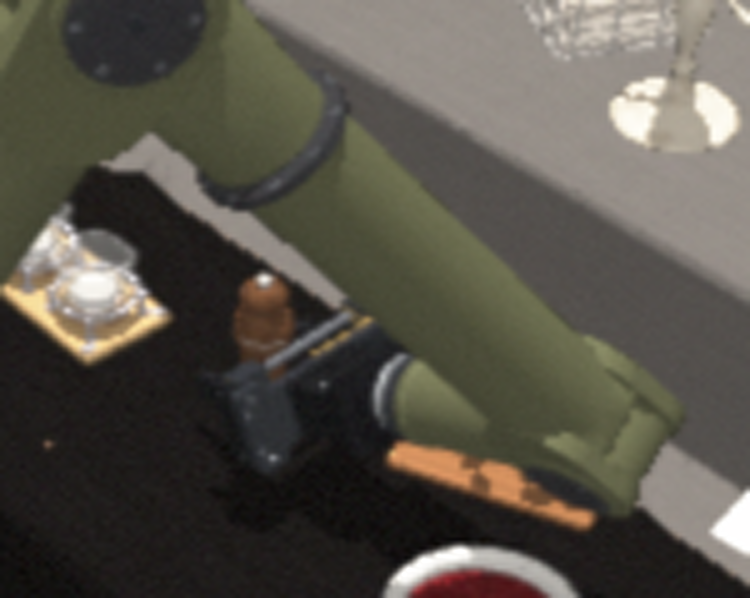

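carry_out(
  targets=[
    [[0,0,0],[0,0,0]],
    [[0,0,0],[0,0,0]],
    [[0,0,0],[0,0,0]],
  ],
)

```text
time_s: 25.1
tool_pos: [0.5312, -0.0028, 0.0459]
tool_rot: [-25.0, 0.1, -6.5]
force: [0.1, -0.2, 0.2]
grip_width: 0.087
```

Run:
```python
from mill import *
o,im=snap("wrist","w15"); a=cv2.imread("pics/w14.png").astype(int); b=im[:,:,::-1].astype(int)
print(np.abs(a-b)[40:240,230:400].mean())
def mask(im):
    h=cv2.cvtColor(im,cv2.COLOR_BGR2HSV); return (h[...,0]<16)&(h[...,1]>110)&(h[...,2]>40)
for n in("w13","w14","w15"):
    k=cv2.imread(f"pics/{n}.png"); mk=mask(k)
    print(n,[(r,round((np.nonzero(mk[r,240:400])[0].min()+np.nonzero(mk[r,240:400])[0].max())/2+240,1),int(np.ptp(np.nonzero(mk[r,240:400])[0]))) for r in(110,130,150,190,210,230,250,262,312,320,325)])
C=cam("wrist",o); p,R=np.array(o['tool_pos']),Rn.from_euler('xyz',o['tool_rot'],degrees=True)
g=p-R.apply([0,.019,0]); print(proj(C,[g+[0,0,z] for z in(-.03,0,.05,.097)]).round(1).tolist()); print(proj(C,[g+[-.01,0,z] for z in(-.03,0,.05,.097)]).round(1).tolist())
```

```text
3.0744607843137253
w13 [(110, np.float64(319.5), 95), (130, np.float64(319.5), 107), (150, np.float64(318.5), 99), (190, np.float64(319.0), 110), (210, np.float64(318.5), 109), (230, np.float64(318.5), 101), (250, np.float64(318.5), 81), (262, np.float64(318.5), 67), (312, np.float64(318.5), 87), (320, np.float64(318.0), 88), (325, np.float64(318.0), 86)]
w14 [(110, np.float64(308.5), 97), (130, np.float64(309.0), 112), (150, np.float64(309.0), 106), (190, np.float64(312.0), 112), (210, np.float64(312.0), 114), (230, np.float64(313.0), 106), (250, np.float64(313.5), 91), (262, np.float64(314.5), 71), (312, np.float64(318.0), 88), (320, np.float64(318.0), 88), (325, np.float64(317.5), 87)]
w15 [(110, np.float64(310.5), 97), (130, np.float64(310.0), 112), (150, np.float64(309.0), 108), (190, np.float64(313.0), 112), (210, np.float64(313.0), 114), (230, np.float64(314.0), 106), (250, np.float64(314.0), 90), (262, np.float64(315.0), 70), (312, np.float64(318.0), 88), (320, np.float64(318.0), 88), (325, np.float64(318.0), 86)]
[[320.3, 299.1], [320.4, 267.5], [320.8, 192.8], [321.3, 75.9]]
[[303.0, 300.9], [301.0, 269.3], [296.3, 194.7], [288.8, 77.2]]
```

Run:
```python
from mill import *
p0,R0,o=pose(); g=p0-R0.apply([0,.019,0]); q=np.array(o['qpos']); print(np.round(q,1))
G1=np.array([g[0],g[1],.092]); R1=stand(83.5,60); p1=G1+R1.apply([0,.019,0])
st=plan(p1,R1,n=4)
R2=stand(80,60); off=R2.apply([0,.019,0])
for G in (G1,G1+[0,0,.1],[.5548,.3197,.20],[.5548,.3197,.104]):
    R=R1 if G is G1 else R2
    q,ep,er=ik(np.array(G)+R.apply([0,.019,0]),R,q); print(np.round(G,3),np.round(q,1),round(ep,2),round(er,2))
```

```text
[ 19.7  39.5  14.4 105.5 -61.8  89.3  61.2]
rows 4 need 0.7 end [ 0.5312 -0.0034  0.0821] [-30.    0.   -6.6]
[[[0,-4,8],[-1.3,0,0]],[[0,-4,8],[-1.2,0,0]],[[0,-5,8],[-1.3,0,0]],[[0,-4,8],[-1.2,0,-0.1]]]
[ 0.529 -0.02   0.092] [ 17.   32.4  16.  106.9 -59.   87.3  55.8] 0.0 0.0
[ 0.529 -0.02   0.192] [ 16.2  21.8  17.4 107.7 -58.4  90.2  45.8] 0.0 0.0
[0.555 0.32  0.2  ] [ -6.   13.4   0.4 116.6 -74.5  60.1  31.6] 0.0 0.0
[0.555 0.32  0.104] [ -5.1  22.9  -0.7 118.6 -81.1  57.3  44.7] 0.0 0.0
```

carry_out(
  targets=[
    [[0,-4,8],[-1.3,0,0]],
    [[0,-4,8],[-1.2,0,0]],
    [[0,-5,8],[-1.3,0,0]],
    [[0,-4,8],[-1.2,0,0]],
    [[0,0,0],[0,0,0]],
    [[0,0,0],[0,0,0]],
  ],
)

```text
time_s: 25.75
tool_pos: [0.5313, -0.0033, 0.0825]
tool_rot: [-30.0, 0.0, -6.4]
force: [-0.1, 0.2, -0.9]
grip_width: 0.0869
```

Run:
```python
from mill import *
o,im=snap("wrist","w16"); p0,R0,_=pose(); print(np.round(p0,4),np.round(o['tool_rot'],2),o['grip_width'],np.round(o['force'],1),o['time_s'],"g",p0-R0.apply([0,.019,0]))
C=cam("wrist",o); b=np.array([.5293,-.0199,.153]); print("ball exp",proj(C,[b,b-[0,0,.002],b+[0,.002,0],b+[.002,0,0]]).round(1).tolist())
k=im[20:120,280:350,:]; w=(k.min(2)>190).astype(np.uint8); nn,l,st,ce=cv2.connectedComponentsWithStats(w)
print([(st[i].tolist(),(ce[i]+[280,20]).round(1).tolist()) for i in range(1,nn) if st[i][4]>100])
```

```text
[ 0.531  -0.0033  0.082 ] [-3.002e+01  1.000e-02 -6.450e+00] 0.08694760558920883 [-0.1  0.2 -0.9] 25.75 g [ 0.52916106 -0.01969829  0.09147234]
ball exp [[320.9, 180.1], [320.9, 184.0], [320.3, 176.5], [326.2, 179.7]]
[([0, 26, 61, 74, 2742], [308.8, 92.2])]
```

View pics/w16.png

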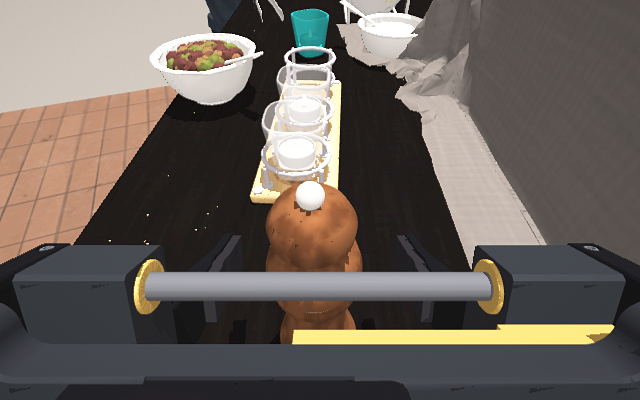

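carry_out(
  targets=[
    [[0,0,0],[0,0,0]],
    [[0,0,0],[0,0,0]],
    [[0,0,0],[0,0,0]],
    [[0,0,0],[0,0,0]],
  ],
)

```text
time_s: 26.2
tool_pos: [0.531, -0.0035, 0.0818]
tool_rot: [-30.0, 0.1, -6.5]
force: [-0.3, 0.4, 1.2]
grip_width: 0.087
```

```bash
cat > ball.py <<'E'
from h import *
def ball(im,lo=(285,50),hi=(345,220)):
    # white ball: brightest compact circle above brown head
    g=cv2.GaussianBlur(cv2.cvtColor(im,cv2.COLOR_BGR2GRAY),(0,0),1)
    c=cv2.HoughCircles(g[lo[1]:hi[1],lo[0]:hi[0]],cv2.HOUGH_GRADIENT,1,10,param1=120,param2=10,minRadius=11,maxRadius=22)
    return None if c is None else [(round(float(a[0]+lo[0]),1),round(float(a[1]+lo[1]),1),round(float(a[2]),1)) for a in c[0][:4]]
E
python3 - <<'E'
from mill import *
from ball import ball
o,im=snap("wrist","w17")
o2,im2=snap("top","t17"); cv2.imwrite("pics/t17c.png",cv2.resize(im2[130:260,180:440,::-1],None,fx=3,fy=3,interpolation=cv2.INTER_CUBIC))
o2,im2=snap("scene","s17"); cv2.imwrite("pics/s17c.png",cv2.resize(im2[130:240,280:400,::-1],None,fx=6,fy=5.4,interpolation=cv2.INTER_CUBIC))
for n in("w12","w13","w14","w15","w16","w17"):
    im=cv2.imread(f"pics/{n}.png"); print(n,ball(im,(285,50),(345,120)) if n<"w16" else ball(im,(285,170),(340,225)))
E
```

```text
w12 [(319.5, 80.5, 18.1)]
w13 [(318.5, 80.5, 18.1), (307.5, 73.5, 21.4)]
w14 [(306.5, 80.5, 21.4), (318.5, 81.5, 13.6)]
w15 [(308.5, 80.5, 21.4)]
w16 [(309.5, 194.5, 14.7)]
w17 [(311.5, 192.5, 15.9)]
```

View pics/s17c.png

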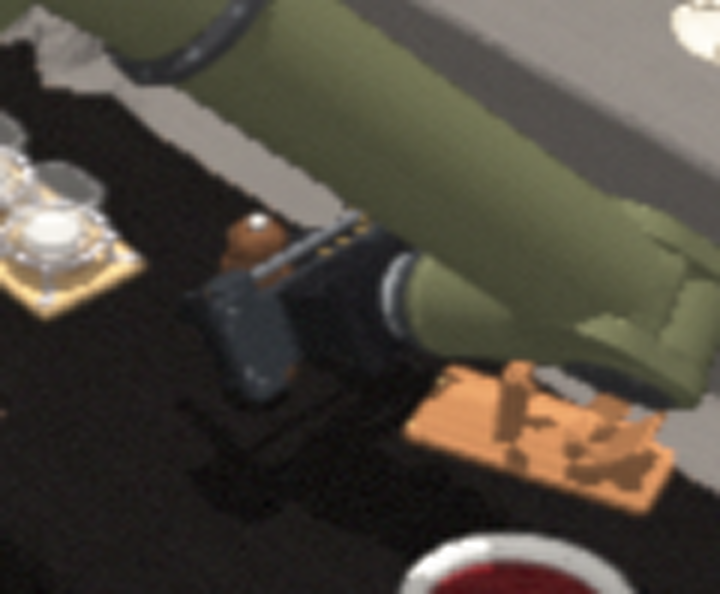

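View pics/t17c.png

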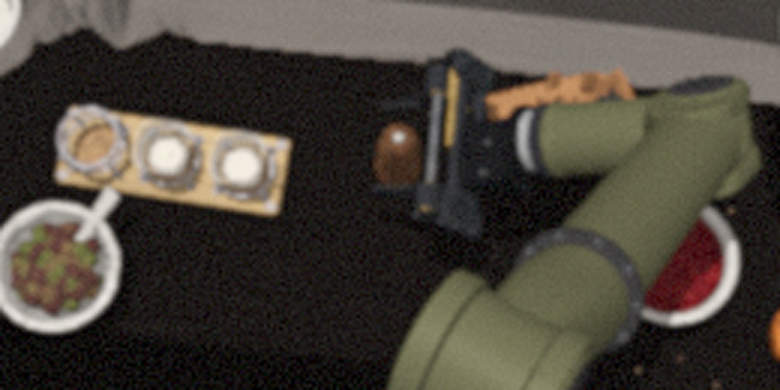

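carry_out(
  targets=[
    [[0,0,0],[0,0,0]],
    [[0,0,0],[0,0,0]],
    [[0,0,0],[0,0,0]],
    [[0,0,0],[0,0,0]],
    [[0,0,0],[0,0,0]],
    [[0,0,0],[0,0,0]],
  ],
  jaw=0.4,
  squeeze=35,
)

```text
time_s: 26.95
tool_pos: [0.5311, -0.0034, 0.0821]
tool_rot: [-30.0, 0.1, -6.5]
force: [-0.7, -0.2, -0.2]
grip_width: 0.0464
```

Run:
```python
from mill import *
from ball import ball
o,im=snap("wrist","w18"); p0,R0,_=pose(); g=p0-R0.apply([0,.019,0]); print(np.round(p0,4),np.round(o['tool_rot'],2),o['grip_width'],np.round(o['force'],1),o['time_s'],"g",g)
C=cam("wrist",o); b=np.array([g[0],g[1],.151]); print("ball exp",proj(C,[b,b+[0,.002,0],b+[.002,0,0]]).round(1).tolist(),ball(cv2.imread("pics/w18.png"),(285,160),(345,225)))
R1=stand(83.5,60)
st=plan(p0+[0,0,.11],R1,n=4)
R2=stand(80,60)
st=plan(np.array([.5548,.3197,.202])+R2.apply([0,.019,0]),R2,n=9,start=st)
```

```text
[ 0.531  -0.0033  0.0822] [-29.99   0.07  -6.46] 0.04639557634810507 [-0.7 -0.2 -0.2] 26.95 g [ 0.52914902 -0.01964585  0.09172045]
ball exp [[320.7, 182.6], [320.0, 179.0], [325.9, 182.2]] [(314.5, 193.5, 14.7)]
rows 4 need 2.2 end [ 0.5311 -0.0035  0.192 ] [-30.    0.   -6.5]
[[[0,-14,24],[0,0,0]],[[0,-13,24],[0,0,0]],[[0,-14,23],[0,0,0]],[[0,-14,24],[0,0,-0.1]]]
rows 9 need 6.9 end [0.5579 0.3358 0.1924] [-30.   0. -10.]
[[[-1,33,19],[0,0.2,-0.3]],[[-2,32,19],[0,0.2,-0.3]],[[-2,33,19],[0,0.2,-0.3]],[[-2,33,19],[0,0.2,-0.4]],[[-2,32,19],[0,0.2,-0.3]],[[-3,33,19],[0,0.2,-0.4]],[[-3,33,18],[0,0.2,-0.3]],[[-3,32,19],[0,0.2,-0.4]],[[-3,33,19],[0,0.1,-0.3]]]
```

View pics/w18.png

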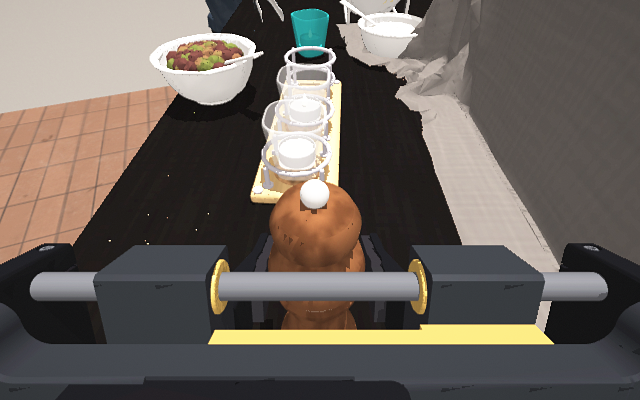

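Run:
```python
from mill import *
C=cam("top")
o,im=snap("top","t18")
for n in ("t17","t18"):
    im=cv2.imread(f"pics/{n}.png"); k=im[165:185,300:325].astype(int); w=np.clip(k.min(2)-110,0,None)
    ys,xs=np.mgrid[165:185,300:325]; c=((xs*w).sum()/w.sum(),(ys*w).sum()/w.sum()); print(n,np.round(c,2),k.min(2).max(),"ball",np.round(back(C,c,.151),4))
    h=cv2.cvtColor(im,cv2.COLOR_BGR2HSV)[160:200,295:330]; m2=((h[...,0]<16)&(h[...,1]>80)&(h[...,2]>35)); ys,xs=np.nonzero(m2); print("brown bbox",xs.min()+295,xs.max()+295,ys.min()+160,ys.max()+160)
# check top-cam bias using caddy pockets/ glasses' candles? project known pocket ring centre
print("pocket_mill ring px",proj(C,[[.5548,.3197,.062]]),"board corners",proj(C,[[.474,.118,.012],[.4965+.0225*2-.0,.362,.012]]).round(1))
cv2.imwrite("pics/t18c.png",cv2.resize(im[150:210,190:330],None,fx=5.7,fy=5.7,interpolation=cv2.INTER_CUBIC))
```

```text
t17 [313.29 175.41] 187 ball [ 0.5254 -0.0276  0.151 ]
brown bbox 299 327 169 191
t18 [313.57 174.44] 189 ball [ 0.5285 -0.0285  0.151 ]
brown bbox 301 328 162 193
pocket_mill ring px [[208.8144714  175.92411184]] board corners [[271.2 201.3]
 [199.7 183.6]]
```

View pics/t18c.png

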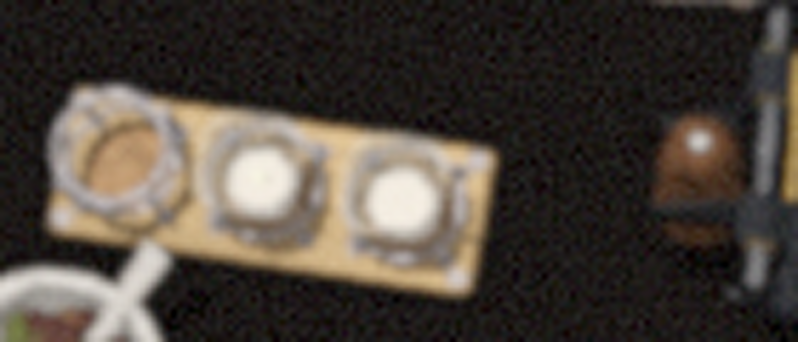

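Run:
```python
from mill import *
C=cam("top")
for n in("t17","t18"):
    im=cv2.imread(f"pics/{n}.png").astype(float); r=im[...,2]-im[...,0]  # red-blue
    r=cv2.GaussianBlur(r,(0,0),.6)
    for row in range(172,196,2): 
        print(n,row,[int(v) for v in r[row,298:330]])
# predicted silhouettes for hypotheses
t=np.linspace(0,2*np.pi,90)
prof=[(0,.0265),(.02,.0262),(.05,.024),(.091,.0225),(.101,.023),(.135,.0185)]
for nm,base,top in(("A",(.529,-.0257),(.529,-.0257)),("B",(.529,-.0197),(.529,-.0257))):
    b=np.array(base);e=np.array(top)
    for s,r0 in prof:
        c=b+(e-b)*s/.151; q=proj(C,np.c_[c[0]+r0*np.cos(t),c[1]+r0*np.sin(t),np.full(90,s)])+[1.4,1.0]
        print(nm,s,"u",q[:,0].min().round(1),q[:,0].max().round(1),"v",q[:,1].min().round(1),q[:,1].max().round(1))
```

```text
t17 172 [7, 8, 2, 4, 3, 3, 4, 4, 4, 12, 25, 42, 50, 54, 54, 51, 49, 44, 35, 24, 12, 6, 3, 4, 2, 1, 0, -2, 0, 17, 57, 78]
t17 174 [0, 6, 7, 4, 1, 5, 4, 8, 17, 34, 50, 56, 48, 35, 26, 24, 32, 46, 53, 45, 32, 18, 9, 7, 2, 0, 0, -1, 1, 23, 61, 75]
t17 176 [3, 7, 9, 5, 3, 3, 9, 20, 35, 50, 59, 57, 41, 23, 15, 16, 26, 44, 54, 50, 41, 28, 13, 6, 0, 0, 0, -1, 1, 25, 60, 74]
t17 178 [5, 2, 4, 5, 4, 5, 11, 28, 47, 55, 57, 58, 58, 55, 51, 51, 55, 56, 53, 46, 36, 29, 18, 8, 1, -1, 0, 0, 0, 17, 41, 47]
t17 180 [6, 9, 7, 4, 4, 5, 10, 27, 44, 51, 49, 47, 49, 51, 57, 57, 53, 50, 44, 38, 33, 26, 19, 9, 1, -1, 0, 0, 1, 2, 10, 12]
t17 182 [7, 6, 6, 3, 0, 6, 17, 32, 41, 47, 48, 40, 36, 37, 40, 41, 37, 39, 38, 35, 33, 29, 20, 6, 0, -2, -1, 0, 1, 2, 1, 1]
t17 184 [4, 5, 2, 5, 9, 15, 25, 40, 44, 43, 41, 37, 33, 34, 37, 35, 36, 38, 35, 31, 32, 33, 21, 6, 0, -1, 0, 0, 3, 4, 3, -2]
t17 186 [2, 3, 3, 6, 0, 6, 21, 35, 45, 43, 39, 31, 32, 33, 33, 33, 32, 32, 31, 32, 36, 31, 22, 5, 0, -1, -1, 0, 4, 5, 3, 0]
t17 188 [10, 12, 6, 7, 8, 6, 15, 24, 37, 40, 37, 33, 31, 31, 31, 32, 34, 36, 35, 33, 29, 24, 12, 3, 1, 2, 1
[... 1581 characters left out ...]
16, 8, 0, -1, 0, -1, -2, -3, -2, -4, -4, -6, -6]
t18 192 [7, 6, 3, 3, 4, 7, 6, 7, 6, 8, 13, 20, 26, 31, 27, 26, 23, 21, 15, 10, 7, 4, 10, 18, 20, 18, 17, 13, 4, 0, -5, -4]
t18 194 [4, 5, 3, 2, 4, 7, 5, 3, 4, 6, 4, 0, 1, 7, 5, 13, 9, 4, 4, 6, 3, 3, 5, 4, 2, 6, 9, 9, 5, -1, -4, -4]
A 0 u 307.0 322.5 v 178.7 193.8
A 0.02 u 306.9 322.4 v 177.4 192.4
A 0.05 u 307.3 321.7 v 175.8 189.9
A 0.091 u 307.4 321.3 v 173.2 186.7
A 0.101 u 307.2 321.4 v 172.2 186.1
A 0.135 u 308.3 320.0 v 170.9 182.3
B 0 u 305.3 320.7 v 178.7 193.8
B 0.02 u 305.4 320.9 v 177.4 192.5
B 0.05 u 306.1 320.5 v 175.9 189.9
B 0.091 u 306.7 320.6 v 173.2 186.7
B 0.101 u 306.6 320.8 v 172.2 186.1
B 0.135 u 308.1 319.8 v 170.9 182.3
```

Run:
```python
from mill import *
p0,R0,_=pose(); g=p0-R0.apply([0,.019,0]); print(g)
R1=stand(83.5,57.7)
st=plan(g+[0,0,.12]+R1.apply([0,.019,0]),R1,n=4)
R2=stand(80,57.7); e=np.array([.5554,.3231,g[2]+.12])+R2.apply([0,.019,0]); print(np.round(e,4))
st=plan(e,R2,n=9,start=st)
```

```text
[ 0.5291529  -0.01963246  0.09172322]
rows 4 need 2.4 end [ 0.5311 -0.0042  0.2016] [-32.3   0.   -6.5]
[[[0,-15,26],[-0.6,0,0]],[[0,-15,25],[-0.6,0,0]],[[0,-16,26],[-0.6,0,0]],[[0,-16,25],[-0.5,0,-0.1]]]
[0.5582 0.3389 0.2016]
rows 9 need 7.0 end [0.5581 0.3384 0.2015] [-32.3  -0.   -9.9]
[[[-1,32,20],[0,0.2,-0.3]],[[-2,33,21],[0,0.2,-0.3]],[[-2,32,20],[0,0.2,-0.3]],[[-2,32,21],[0,0.2,-0.3]],[[-2,32,20],[0,0.2,-0.3]],[[-3,33,20],[0,0.2,-0.4]],[[-2,32,21],[0,0.2,-0.3]],[[-4,32,20],[0,0.2,-0.4]],[[-3,32,20],[0,0.2,-0.3]]]
```

carry_out(
  targets=[
    [[0,-15,26],[-0.6,0,0]],
    [[0,-15,25],[-0.6,0,0]],
    [[0,-16,26],[-0.6,0,0]],
    [[0,-16,25],[-0.5,0,0]],
    [[0,0,0],[0,0,0]],
    [[0,0,0],[0,0,0]],
  ],
)

```text
time_s: 27.65
tool_pos: [0.5311, -0.0046, 0.2011]
tool_rot: [-32.4, 0.0, -6.5]
force: [-0.3, 0.3, -2.7]
grip_width: 0.044
```

carry_out(
  targets=[
    [[-1,32,20],[0,0.2,-0.3]],
    [[-2,33,21],[0,0.2,-0.3]],
    [[-2,32,20],[0,0.2,-0.3]],
    [[-2,32,21],[0,0.2,-0.3]],
    [[-2,32,20],[0,0.2,-0.3]],
    [[-3,33,20],[0,0.2,-0.4]],
    [[-2,32,21],[0,0.2,-0.3]],
    [[-4,32,20],[0,0.2,-0.4]],
    [[-3,32,20],[0,0.2,-0.3]],
    [[0,0,0],[0,0,0]],
    [[0,0,0],[0,0,0]],
    [[0,0,0],[0,0,0]],
  ],
)

```text
time_s: 28.85
tool_pos: [0.5577, 0.3368, 0.1992]
tool_rot: [-32.4, 0.2, -10.0]
force: [0.4, -0.8, -2.4]
grip_width: 0.044
```

Run:
```python
from mill import *
p0,R0,o=pose(); g=p0-R0.apply([0,.019,0]); print(np.round(p0,4),np.round(o['tool_rot'],2),o['grip_width'],np.round(o['force'],1),o['time_s'],"g",g,np.round(o['qpos'],1))
snap("wrist","w20")
o,im=snap("scene","s20");cv2.imwrite("pics/s20c.png",cv2.resize(im[90:200,210:340,::-1],None,fx=6,fy=5.4,interpolation=cv2.INTER_CUBIC))
o,im=snap("top","t20");cv2.imwrite("pics/t20c.png",cv2.resize(im[140:220,170:310,::-1],None,fx=5.7,fy=5.7,interpolation=cv2.INTER_CUBIC))
```

```text
[0.5577 0.3368 0.1992] [-32.42   0.17  -9.98] 0.04395297454198037 [ 0.4 -0.8 -2.4] 28.85 g [0.55495765 0.32104106 0.20934227] [ -8.7  11.8   2.5 115.4 -71.1  59.5  27.1]
```

View pics/s20c.png

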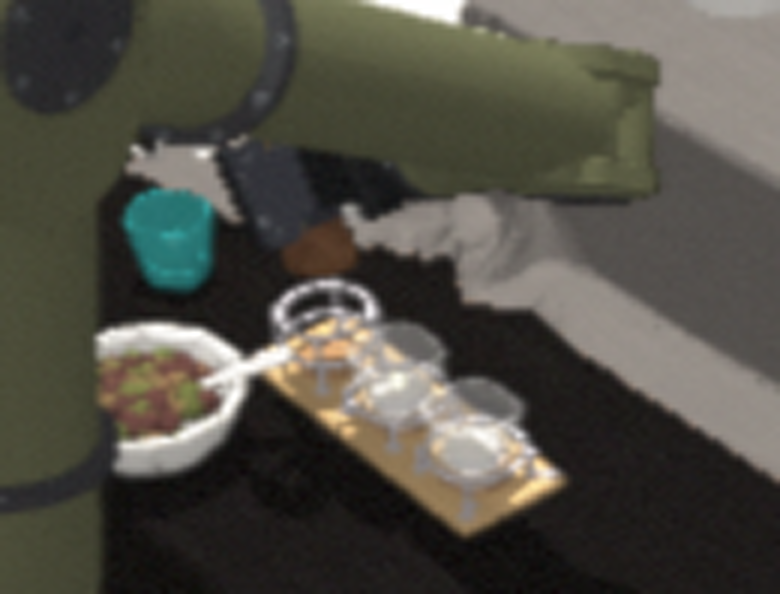

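View pics/t20c.png

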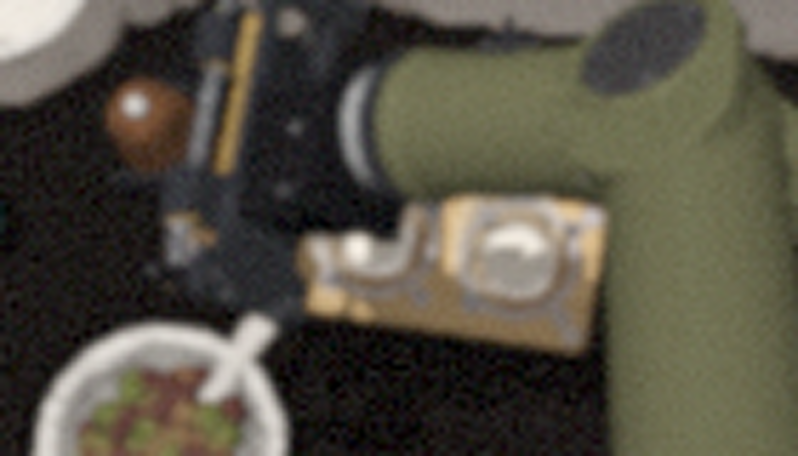

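View pics/w20.png

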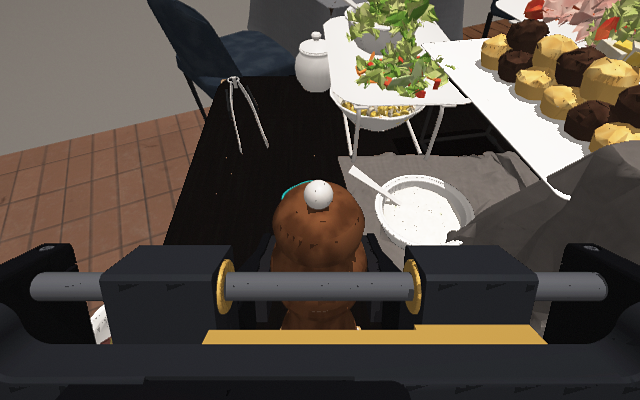

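Run:
```python
from mill import *
from ball import ball
p0,R0,o=pose(); g=p0-R0.apply([0,.019,0])
C=cam("scene"); t=np.linspace(0,2*np.pi,90)
def el(c,r,z): q=proj(C,np.c_[c[0]+r*np.cos(t),c[1]+r*np.sin(t),np.full(90,z)]); return np.r_[q.min(0),q.max(0)].round(1)
print("ring62 pred u0 v0 u1 v1",el((.5548,.3197),.0325,.062),"ring34",el((.5548,.3197),.0325,.034))
for fz in(.110,.114,.118): print("foot pred",fz,el((.5548,.3197),.0265,fz),el((.5548,.3157),.0265,fz))
im=cv2.imread("pics/s20.png"); 
cv2.imwrite("pics/s20d.png",cv2.resize(im[120:165,245:285],None,fx=14,fy=13,interpolation=cv2.INTER_LINEAR))
Cw=cam("wrist",o)
for s in(.0915,.095,.098):
    for th in(-2,0,2):
        v=Rn.from_rotvec(R0.apply([1,0,0])*th,degrees=True).apply([0,0,1]); off=np.array([-.17,-.98,0])*.0035
        print(s,th,proj(Cw,[g+off+v*(.151-s)]).round(1).tolist())
print(ball(cv2.imread("pics/w20.png"),(285,165),(345,225)))
# riser/other clear
```

```text
ring62 pred u0 v0 u1 v1 [256.3 142.6 271.7 152.5] ring34 [256.9 147.7 272.2 157.6]
foot pred 0.11 [256.7 134.6 269.5 142.6] [257.4 135.  270.2 143. ]
foot pred 0.114 [256.6 133.8 269.4 141.8] [257.3 134.2 270.1 142.2]
foot pred 0.118 [256.5 133.1 269.3 141.1] [257.2 133.5 270.  141.5]
0.0915 -2 [[320.9, 189.7]]
0.0915 0 [[321.0, 193.8]]
0.0915 2 [[321.0, 198.1]]
0.095 -2 [[320.9, 196.3]]
0.095 0 [[320.9, 200.2]]
0.095 2 [[321.0, 204.2]]
0.098 -2 [[320.9, 201.8]]
0.098 0 [[320.9, 205.4]]
0.098 2 [[320.9, 209.2]]
[(317.5, 192.5, 13.2), (299.5, 206.5, 21.4)]
```

View pics/s20d.png

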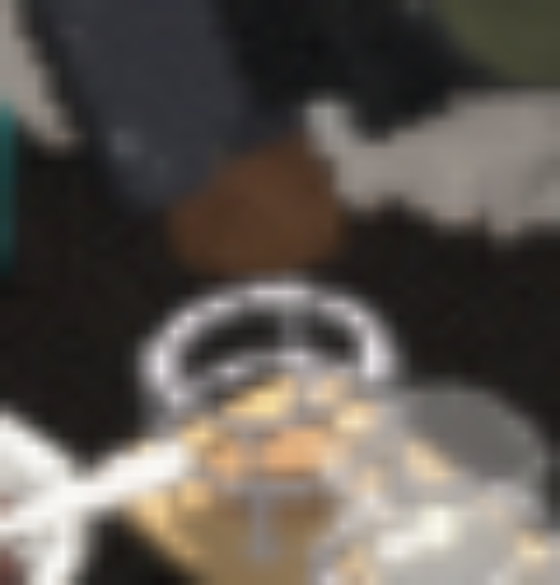

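carry_out(
  targets=[
    [[0,6,-9.5],[0,0,0]],
    [[0,6,-9.5],[0,0,0]],
    [[0,6,-9.5],[0,0,0]],
    [[0,5,-8.5],[0,0,0]],
    [[0,0,0],[0,0,0]],
    [[0,0,0],[0,0,0]],
    [[0,0,0],[0,0,0]],
  ],
)

```text
time_s: 29.7
tool_pos: [0.5581, 0.3381, 0.1582]
tool_rot: [-32.3, 0.0, -9.9]
force: [0.1, 0.1, -2.2]
grip_width: 0.0438
```

Run:
```python
from mill import *
p0,R0,o=pose(); g=p0-R0.apply([0,.019,0]); print(np.round(p0,4),np.round(o['tool_rot'],2),o['grip_width'],np.round(o['force'],1),o['time_s'],"g",g,np.round(o['qpos'],1))
snap("wrist","w21")
o,im=snap("scene","s21");cv2.imwrite("pics/s21d.png",cv2.resize(im[120:165,245:285,::-1],None,fx=14,fy=13,interpolation=cv2.INTER_LINEAR))
o,im=snap("top","t21");cv2.imwrite("pics/t21d.png",cv2.resize(im[150:200,180:250,::-1],None,fx=10,fy=10,interpolation=cv2.INTER_LINEAR))
```

```text
[0.5581 0.3381 0.1582] [-32.27   0.    -9.89] 0.043843711468357284 [ 0.1  0.1 -2.2] 29.7 g [0.5553249  0.32229106 0.16835486] [ -8.3  15.5   2.  116.8 -74.3  58.   32.9]
```

View pics/s21d.png

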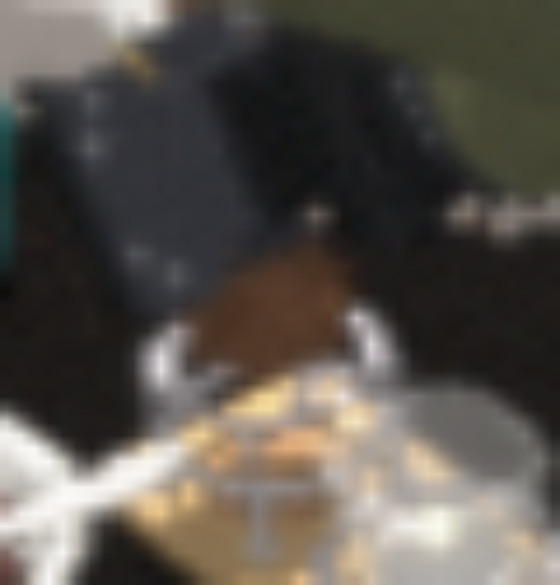

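View pics/t21d.png

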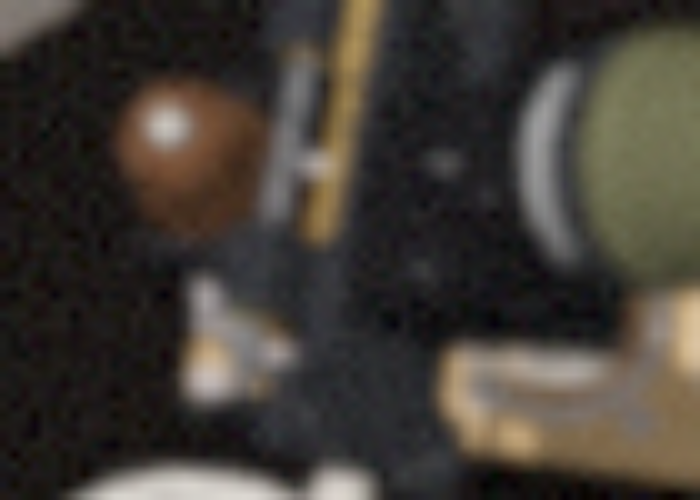

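carry_out(
  targets=[
    [[0,3,-4],[0,0,0]],
    [[0,2,-4],[0,0,0]],
    [[0,0,0],[0,0,0]],
    [[0,0,0],[0,0,0]],
  ],
)

```text
time_s: 30.25
tool_pos: [0.5576, 0.3379, 0.1479]
tool_rot: [-32.3, 0.1, -9.9]
force: [0.5, 0.6, -2.5]
grip_width: 0.0441
```

carry_out(
  targets=[
    [[0,1.5,-2],[0,0,0]],
    [[0,1,-2],[0,0,0]],
    [[0,0,0],[0,0,0]],
    [[0,0,0],[0,0,0]],
  ],
)

```text
time_s: 30.65
tool_pos: [0.5577, 0.3379, 0.1434]
tool_rot: [-32.3, 0.0, -9.9]
force: [0.4, 0.4, -2.8]
grip_width: 0.0438
```

carry_out(
  targets=[
    [[0,1,-2],[0,0,0]],
    [[0,1,-2],[0,0,0]],
    [[0,0,0],[0,0,0]],
    [[0,0,0],[0,0,0]],
  ],
)

```text
time_s: 31.05
tool_pos: [0.5576, 0.3375, 0.139]
tool_rot: [-32.3, 0.1, -9.9]
force: [0.8, -0.2, -2.8]
grip_width: 0.044
```

carry_out(
  targets=[
    [[0,3,-4.5],[0,0,0]],
    [[0,2.5,-4],[0,0,0]],
    [[0,0,0],[0,0,0]],
    [[0,0,0],[0,0,0]],
  ],
)

```text
time_s: 31.45
tool_pos: [0.5575, 0.3376, 0.1286]
tool_rot: [-32.3, 0.1, -9.9]
force: [-0.2, 0.5, -2.9]
grip_width: 0.0441
```

carry_out(
  targets=[
    [[0,2.5,-4],[0,0,0]],
    [[0,2.5,-4],[0,0,0]],
    [[0,0,0],[0,0,0]],
    [[0,0,0],[0,0,0]],
  ],
)

```text
time_s: 31.85
tool_pos: [0.5575, 0.3376, 0.1193]
tool_rot: [-32.3, 0.1, -9.9]
force: [0.1, 0.1, -1.9]
grip_width: 0.0442
```

Run:
```python
from mill import *
p0,R0,o=pose(); g=p0-R0.apply([0,.019,0]); print(np.round(p0,4),o['grip_width'],np.round(o['force'],1),np.round(o['wrist_torque'],2),o['time_s'],"g",g)
snap("wrist","w22")
o,im=snap("scene","s22");cv2.imwrite("pics/s22d.png",cv2.resize(im[115:165,240:290,::-1],None,fx=13,fy=12,interpolation=cv2.INTER_LINEAR))
```

```text
[0.5575 0.3376 0.1193] 0.0442464697909586 [ 0.1  0.1 -1.9] [-1.42  0.25 -0.  ] 31.85 g [0.55476682 0.32173078 0.12941765]
```

View pics/s22d.png

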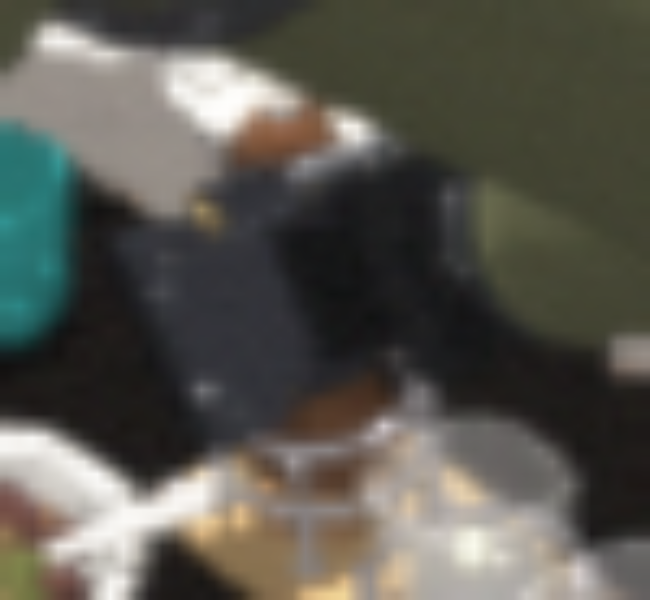

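View pics/w22.png

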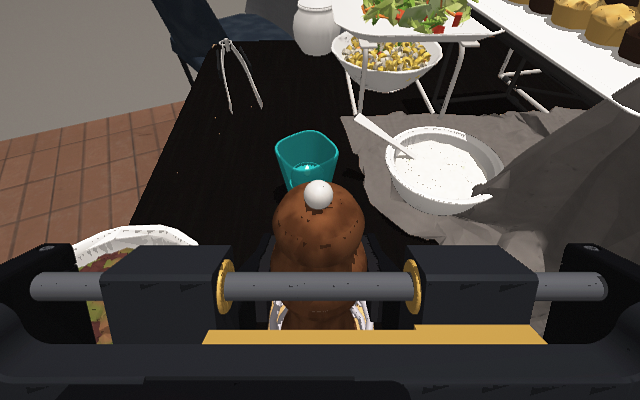

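carry_out(
  targets=[
    [[0,2,-3.5],[0,0,0]],
    [[0,2,-3.5],[0,0,0]],
    [[0,0,0],[0,0,0]],
    [[0,0,0],[0,0,0]],
  ],
)

```text
time_s: 32.35
tool_pos: [0.5575, 0.3372, 0.1112]
tool_rot: [-32.3, 0.1, -9.9]
force: [-0.1, -0.0, -1.9]
grip_width: 0.044
```

carry_out(
  targets=[
    [[0,2,-3.5],[0,0,0]],
    [[0,2,-3.5],[0,0,0]],
    [[0,0,0],[0,0,0]],
    [[0,0,0],[0,0,0]],
  ],
)

```text
time_s: 32.75
tool_pos: [0.5574, 0.3368, 0.1032]
tool_rot: [-32.3, 0.1, -9.9]
force: [0.5, -0.2, -2.4]
grip_width: 0.0437
```

carry_out(
  targets=[
    [[0,1,-2],[0,0,0]],
    [[0,0,0],[0,0,0]],
    [[0,0,0],[0,0,0]],
  ],
)

```text
time_s: 33.05
tool_pos: [0.5575, 0.3366, 0.1012]
tool_rot: [-32.3, 0.0, -9.9]
force: [1.2, 0.4, -1.6]
grip_width: 0.0438
```

carry_out(
  targets=[
    [[0,1.5,-2],[0,0,0]],
    [[0,0,0],[0,0,0]],
    [[0,0,0],[0,0,0]],
  ],
)

```text
time_s: 33.35
tool_pos: [0.5574, 0.3368, 0.0986]
tool_rot: [-32.3, 0.0, -9.9]
force: [-0.5, -0.3, -2.8]
grip_width: 0.0441
```

carry_out(
  targets=[
    [[0,1.5,-2],[0,0,0]],
    [[0,0,0],[0,0,0]],
    [[0,0,0],[0,0,0]],
  ],
)

```text
time_s: 33.65
tool_pos: [0.5575, 0.337, 0.0961]
tool_rot: [-32.3, 0.1, -9.9]
force: [0.2, -0.4, -2.4]
grip_width: 0.0444
```

carry_out(
  targets=[
    [[0,1,-1.5],[0,0,0]],
    [[0,0,0],[0,0,0]],
    [[0,0,0],[0,0,0]],
  ],
)

```text
time_s: 33.95
tool_pos: [0.5575, 0.337, 0.0943]
tool_rot: [-32.3, 0.0, -9.9]
force: [0.6, 0.7, -3.0]
grip_width: 0.044
```

carry_out(
  targets=[
    [[0,0.5,-1],[0,0,0]],
    [[0,0,0],[0,0,0]],
    [[0,0,0],[0,0,0]],
  ],
)

```text
time_s: 34.25
tool_pos: [0.5577, 0.337, 0.0936]
tool_rot: [-32.3, 0.0, -9.9]
force: [-0.0, 0.4, -0.6]
grip_width: 0.0435
```

carry_out(
  targets=[
    [[0,0.5,-1],[0,0,0]],
    [[0,0,0],[0,0,0]],
    [[0,0,0],[0,0,0]],
  ],
)

```text
time_s: 34.55
tool_pos: [0.5579, 0.3373, 0.0936]
tool_rot: [-32.2, -0.0, -9.9]
force: [-0.9, -2.0, 5.3]
grip_width: 0.044
```

carry_out(
  targets=[
    [[0,0.5,-1],[0,0,0]],
    [[0,0,0],[0,0,0]],
    [[0,0,0],[0,0,0]],
  ],
)

```text
time_s: 34.85
tool_pos: [0.5581, 0.3377, 0.0936]
tool_rot: [-32.1, -0.0, -9.8]
force: [-1.3, -1.5, 8.3]
grip_width: 0.0436
```

carry_out(
  targets=[
    [[0,-1,1.5],[0,0,0]],
    [[0,0,0],[0,0,0]],
    [[0,0,0],[0,0,0]],
  ],
)

```text
time_s: 35.15
tool_pos: [0.5578, 0.3369, 0.0935]
tool_rot: [-32.2, 0.0, -9.9]
force: [-1.0, -0.2, 5.0]
grip_width: 0.0435
```

carry_out(
  targets=[
    [[0,0,0],[0,0,0]],
    [[0,0,0],[0,0,0]],
    [[0,0,0],[0,0,0]],
    [[0,0,0],[0,0,0]],
    [[0,0,0],[0,0,0]],
    [[0,0,0],[0,0,0]],
    [[0,0,0],[0,0,0]],
  ],
  jaw=0.9,
)

```text
time_s: 35.85
tool_pos: [0.5575, 0.3366, 0.0928]
tool_rot: [-32.3, 0.0, -9.9]
force: [0.6, -0.3, 1.3]
grip_width: 0.0779
```

Run:
```python
from mill import *
p0,R0,o=pose(); g=p0-R0.apply([0,.019,0]); print(np.round(p0,4),o['grip_width'],np.round(o['force'],1),o['time_s'],"g",g,np.round(o['qpos'],1))
snap("wrist","w23")
q=np.array(o['qpos'])
# retreat: back along tool y and up
e=g+[0,0,.10]; 
st=plan(p0+[0,0,.09],R0,n=3)
q,ep,er=ik(p0+[0,0,.09],R0,q); print(np.round(q,1),ep,er)
```

```text
[0.5575 0.3366 0.0928] 0.07789835311918442 [ 0.6 -0.3  1.3] 35.85 g [0.55473162 0.32080106 0.10293575] [ -7.5  22.    1.3 118.1 -79.   56.2  41.9]
rows 3 need 1.8 end [0.5575 0.3367 0.1827] [-32.3   0.   -9.9]
[[[0,-16,25],[0,0,0]],[[0,-16,26],[0,0,0]],[[0,-16,25],[0,0,0]]]
[ -8.4  13.2   2.1 116.2 -72.4  58.8  29.6] 0.00030723296325452546 0.0001164478486618049
```

View pics/w23.png

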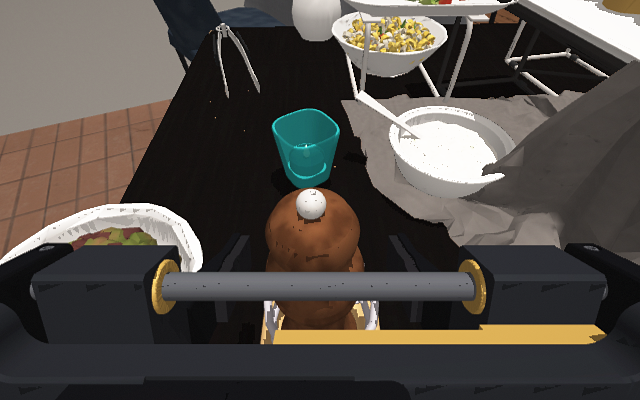

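carry_out(
  targets=[
    [[0,-8,13],[0,0,0]],
    [[0,-16,25],[0,0,0]],
    [[0,-16,26],[0,0,0]],
    [[0,-20,32],[0,0,0]],
    [[0,-40,25],[0,0,0]],
    [[0,-45,10],[0,0,0]],
    [[0,-45,10],[0,0,0]],
    [[0,0,0],[0,0,0]],
    [[0,0,0],[0,0,0]],
  ],
)

```text
time_s: 36.8
tool_pos: [0.5434, 0.2518, 0.3145]
tool_rot: [-32.3, -0.1, -10.0]
force: [-0.3, 0.4, 0.1]
grip_width: 0.0782
```

Run:
```python
from mill import *
p0,R0,o=pose(); print(np.round(p0,4),np.round(o['force'],1),o['time_s'])
o,im=snap("wrist","w24")
o2,im=snap("scene","s24");cv2.imwrite("pics/s24c.png",cv2.resize(im[105:215,215:345,::-1],None,fx=6,fy=5.4,interpolation=cv2.INTER_CUBIC))
plan([.47,.20,.34],Rdown(-10))
```

```text
[0.5434 0.2518 0.3145] [-0.3  0.4  0.1] 36.8
rows 7 need 6.8 end [0.4698 0.2001 0.3397] [-90.   0. -10.]
[[[-9,-10,-2],[-8.2,0,0]],[[-9,-10,-3],[-8.2,0,0]],[[-9,-9,-4],[-8.3,0,0]],[[-8,-8,-6],[-8.2,0,-0.1]],[[-9,-8,-7],[-8.3,0.1,0]],[[-9,-6,-7],[-8.2,0,-0.1]],[[-9,-5,-9],[-8.3,0.1,0]]]
```

View pics/w24.png

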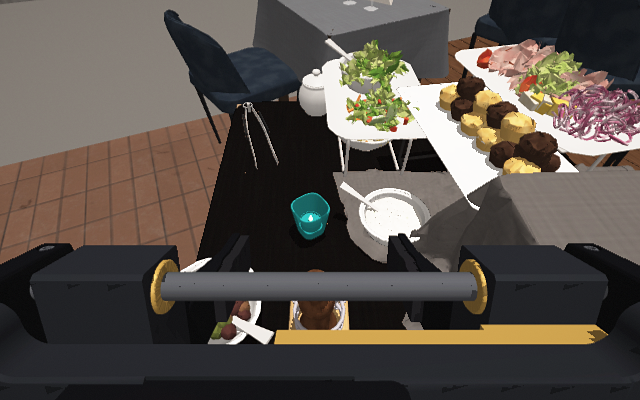

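View pics/s24c.png

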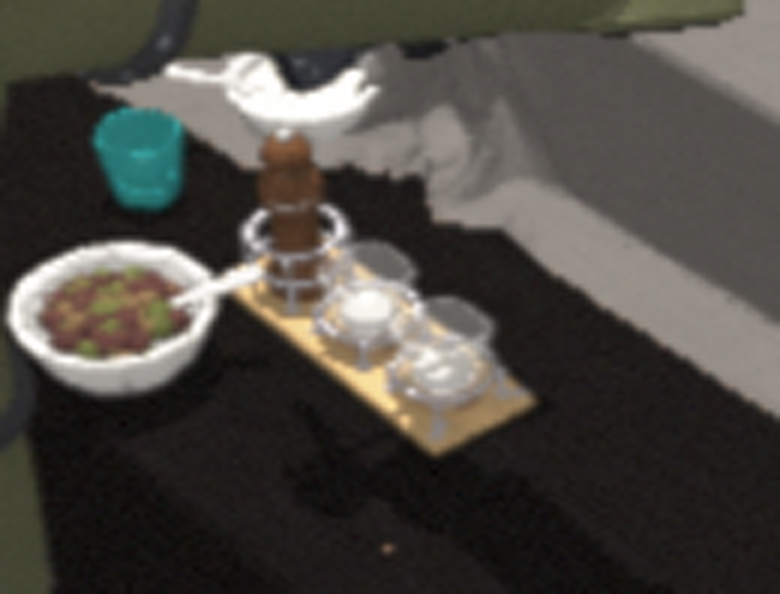

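carry_out(
  targets=[
    [[-9,-10,-2],[-8.2,0,0]],
    [[-9,-10,-3],[-8.2,0,0]],
    [[-9,-9,-4],[-8.3,0,0]],
    [[-8,-8,-6],[-8.2,0,0]],
    [[-9,-8,-7],[-8.3,0,0]],
    [[-9,-6,-7],[-8.2,0,0]],
    [[-9,-5,-9],[-8.3,0,0]],
    [[0,0,0],[0,0,0]],
    [[0,0,0],[0,0,0]],
    [[0,0,0],[0,0,0]],
  ],
)

```text
time_s: 37.9
tool_pos: [0.4709, 0.1978, 0.3394]
tool_rot: [-90.0, 0.2, -10.0]
force: [-0.1, 0.2, 0.3]
grip_width: 0.0784
```

Run:
```python
from mill import *
o,im=snap("wrist","w25"); C=cam("wrist",o); print(np.round(o['tool_pos'],4),np.round(o['tool_rot'],2),o['time_s'])
P=np.array([.5548,.3197]); k=np.ascontiguousarray(im[:,:,::-1]); t=np.linspace(0,2*np.pi,60)
for s,r in((.0,.0265),(.101,.023),(.135,.0185)):
    cv2.polylines(k,[np.int32(proj(C,np.c_[P[0]+r*np.cos(t),P[1]+r*np.sin(t),np.full(60,.012+s)]))],True,(0,0,255),1)
b=proj(C,[[*P,.163]])[0]; cv2.circle(k,tuple(int(v) for v in b),3,(255,0,0),1); print("ball pred wrist",b, proj(C,[[P[0]+.01,P[1],.163],[P[0],P[1]+.01,.163]]))
for c in((.5249,.1524),(.5399,.2361)):
    sq=np.array([(-.0295,-.0295),(.0295,-.0295),(.0295,.0295),(-.0295,.0295)]); a=np.radians(-10.1); R=np.array([[np.cos(a),-np.sin(a)],[np.sin(a),np.cos(a)]])
    cv2.polylines(k,[np.int32(proj(C,np.c_[sq@R.T+c,np.full(4,.076)]))],True,(0,255,0),1)
cv2.imwrite("pics/w25o.png",k)
Cs=cam("scene"); print("scene foot/ball pred",proj(Cs,[[*P,.012],[*P,.163]]).round(1)); 
o2,im=snap("scene","s25"); k=im[110:170,245:285,::-1]; cv2.imwrite("pics/s25c.png",cv2.resize(k,None,fx=14,fy=10,interpolation=cv2.INTER_CUBIC))
for l in("bowl_jam","bowl_olives"):
    for r in env.outline_of("scene",l)[:1]: print(l,r['p'],np.round(r['xy'],1))
```

```text
[0.4709 0.1978 0.3394] [-89.97   0.16 -10.01] 37.9
ball pred wrist [381.85260338  48.77130974] [[391.8867377   46.83600258]
 [380.65150753  37.80465435]]
scene foot/ball pred [[265.  156.5]
 [262.  128.3]]
bowl_jam 0.62 [367.7 244.4]
bowl_olives 0.81 [231.5 160.9]
```

View pics/w25o.png

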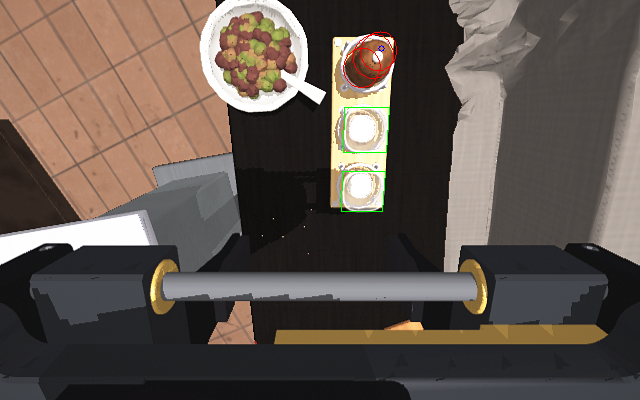

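View pics/s25c.png

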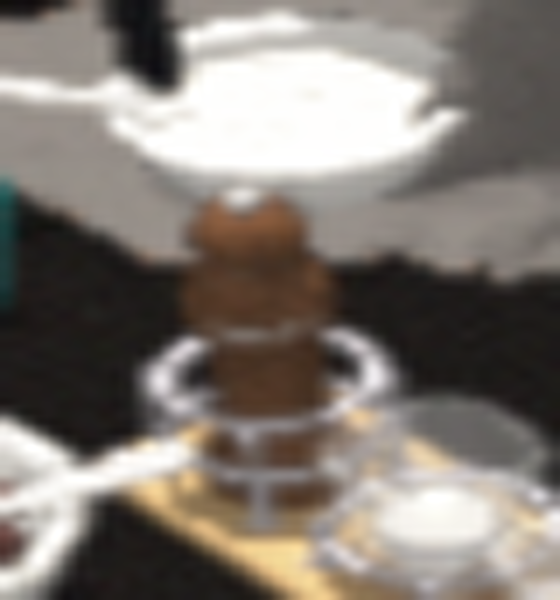

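Run:
```python
from h import *
a=cv2.imread("pics/scene0.png").astype(int); b=cv2.imread("pics/s25.png").astype(int)
def red(i): 
    m=(i[...,2]>110)&(i[...,1]<60)&(i[...,0]<80); m[:230]=0; m[262:]=0; m[:,:340]=0; m[:,392:]=0; ys,xs=np.nonzero(m); return xs.mean(),ys.mean(),m.sum()
print("jam",red(a),red(b))
o=env.get_obs(); print(o['time_s'],np.round(o['joint_velocities'],2),np.round(o['force'],1))
print(env.sign_off())
```

```text
jam (np.float64(365.9515859766277), np.float64(245.96994991652755), np.int64(599)) (np.float64(365.9583333333333), np.float64(245.99166666666667), np.int64(600))
38.1 [-0.17  0.03 -0.44 -0.31  0.19  0.15 -0.13] [ 0.  -0.  -0.1]
the job is handed in; nothing more can be done
None
```

I put both clear glasses in the two low pockets and the mill in the tall pocket, then handed the job in at 38.1 s with the arm clear. `sign_off` gave no verdict, so the results below are my own checks.

**Glasses:** I set each one down until I felt the board. Contact came 12 mm above the height I gripped it at on the cloth, which is the board's thickness. In the last wrist and scene pictures both stand upright in their rings. I left the turquoise and orange look-alikes alone.

**Mill, standing on the cloth:** I stood it on the cloth between the rest and the caddy, opened the jaws for about 1 s, then gripped it again higher up. After release it leaned by an estimated 0.04–0.05 rad, against the 0.08 limit, and part of that slowly went away.

**Mill, in the pocket:** I lowered it through both rings without any side force. It met the board at the height I expected. The last wrist picture shows its ball about 6 mm off to the −y side, which means a lean of about 0.04 rad (limit 0.1).

**Checks that disagreed or were weak:**
- **Grip width:** it dropped from 46 to 44 mm on the second lift, which could have meant the mill slipped. The board contact height showed no slip.
- **Scene picture:** it put the mill's ball about 2 pixels lower than predicted. I put this down to the white bowl behind it.
- **Bowls:** the jam bowl's colour centre moved by less than 0.1 pixel. The olive bowl's outline shifted about 2.5 pixels, probably because the network is imprecise. I felt no contact with either bowl.

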